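# Clamp the drum grater to the prep bench

## Task

Slide the hand-cranked grater along the bench so that the tongue of its base goes under the bench clamp, centred and with its end flush against the clamp's back stop, then let go of it. Turn the red clamp knob clockwise until the sprung foot just touches the tongue, then give it one further quarter turn: less leaves the grater loose, much more cracks its base. Leave the knob like that, and do not disturb the egg tray, the jar or the bowl.

Things in the scene. Friction and masses are not known exactly. Their poses are not given: they have to be found in the camera images.
- clamp: Grey bench clamp, bolted down. Origin: on the knob's vertical axis, at its underside, let 0 to 3 mm into the bench. z up; throat opens to -y. Arm 50 mm wide (x) out to y -28, underside 63, top 85 mm above origin. Column y 25 to 60, flange 12 mm high to y 115. Below the arm, on the axis, hangs the sprung foot: black disc 34 mm across, at the start 2 to 9 mm above where the tongue's top will be.
- back_stop (a point): The clamp's back stop: a vertical flat face 60 mm wide (x) at y = +25 mm in the clamp's frame, facing -y, rising from the bench. This point is on the face, in the middle of its width, 6 mm above the clamp's origin; axes as the clamp's.
- knob_grip (a point): Red knob on the arm: disc 48 mm across, on it an upright grip bar 46 mm long (along this point's x), 16 mm thick (y), 36 mm high. Point on the axis, 126 mm above the clamp's origin: bar from 23 mm below to 13 mm above it. z up; x, y turn with the knob. Pinch the bar across its thickness from above. It turns about the vertical, stays at its height; clockwise from above lowers the foot 20 mm per turn.
- knob_base (a point): Foot of the knob, on its axis, 93 mm above the clamp's origin (does not turn). How it feels: 0.1 to 0.45 turn to the touch. Turning takes about 0.25 N m of steady friction (which can reverse when the hand stops or eases back: compare like with like); it stays where left. At the touch the torque steps up by some 0.05 N m, then rises evenly by about 0.16 N m over the quarter turn, which presses the tongue with about 65 N.
- plunger: The clamp's steel plunger, a vertical rod of 18 mm diameter in and below the arm. Origin: middle of the rod's lower end; z up. It does not rotate; it moves down as the knob is turned clockwise. The black foot hangs on a spring below it and gives way once it touches, so the plunger does not stop at the touch.
- grater: Hand-cranked drum grater, about 0.9 kg, loose, upright on the bench. Origin: on its underside, z up. White base 12 mm thick: 90 mm wide (x) from y -100 to +25, then a tongue 60 mm wide to y +100. Steel drum (axis x, 56 mm across) at y -55, centre 48 mm up; crank with wooden grip out to x -87 at y -87, 48 mm up. When home its x and y run along the clamp's x and y.
- handle (a point): Green carrying handle on top of the grater: a bar 66 mm long (along the grater's y), 16 mm wide (along x) and 18 mm high. The point is the bar's centre, at (0, -55, 112) mm in the grater's frame; axes are the grater's. 27 mm clear below the bar to the drum.
- tongue_end (a point): Middle of the end face of the grater's tongue, at (0, +100, 6) mm in the grater's frame; this face goes against the back stop. Axes are the grater's.
- egg_tray: Bystander: grey egg tray with 12 brown eggs, 110 x 160 x 57 mm; origin under its centre.
- jar: Bystander: glass jar with green cap, 60 mm diameter, 100 mm high; origin under its centre.
- bowl: Bystander: steel bowl, 130 mm diameter, 60 mm high; origin under its centre.
There are look-alikes about, which are no part of the job. Leave any yellow look-alike of the grater alone. What is shaped like the clamp but blue is not meant.

How it is judged:
By the outcome, as a careful person would: the job done as asked, in the order asked, and still so for the second after the job is handed in, with the robot touching nothing.
It also fails if it takes over 72 s, if anything falls off the work surface, if the arm or the gripper's body presses on something with over 40 N, if the wrist force passes 120 N, or if a joint passes its speed limit or range.

## Robot

A 6-joint arm with a two-finger parallel gripper is mounted at the origin on the work surface. World frame = base frame: x ahead of the robot, y to its left, z up, the work surface at z = 0. Lengths are in m, angles in degrees, forces in N, time in s.
With the tool pointing down it reaches from about 0.4 to 0.825 m from the base axis. Payload 7 kg.
Tool frame: the origin (TCP) lies at the very end of the fingers, on their centre line; the grasp point (between the pads) lies 19 mm behind it (ctrl.tcp_to_grasp is the distance from the TCP to the grasp point, in m); z points along the fingers, y is the direction in which the jaws open and shut (so a half turn about z gives the same grasp; the last joint's range is limited). The gripper opens to 88 mm and grips with 3 to 60 N. Pads are 19 mm wide; open, the fingers measure 130 mm over their backs; the gripper's body (78 mm by 193 mm) begins 47 mm behind the grasp point.
Start: joints at [87.095, 20.546, 0.682, 0, -70.136, -16.507], TCP at [0.224, 0.637, 0.227] pointing down, gripper open.
Joint ranges: [-176.03, 176.03], [-82.01, 121.73], [-58.28, 71.71], [-173.87, 95.51], [-174.79, -0.11], [-173.66, 173.66]. Speed limits (degrees/s): [136.94, 136.94, 172.46, 180, 180, 180].

## Interface

Orientations are given as [roll, pitch, yaw] about the fixed x, y, z axes, in that order (R = Rz(yaw) Ry(pitch) Rx(roll)).
In Python, from plant import ctrl gives the robot as it stands.
- The arm moves only by the tool jog_arm, never from a script. Its argument "commands" is a list of rows, each an object of numbers: "x", "y", "z": the shift along the tool's x, y, z in cm; "roll": the turn about the tool's z in rad. In form: [{"x": .., "y": .., "z": .., "roll": ..}, ...]. A call has 1 to 12 rows; each row shifts and turns the commanded pose from where the row before left it, along the tool's axes as they then stand; what a row does not reach is not made up. A row lasts 1/10 s, in which the tool goes at most 50 mm and 8.59 degrees, less where a joint would pass 70% of its speed; a pose out of reach is approached as far as the arm can. A call is refused whole if a number of a shift passes 5 or a number of a turn 0.15, either way. A call with a gripper value outside its range is refused whole. "gripper" is the finger opening in cm, from 0 to 8.76, set as the call begins (left out, the last holds). The fingers move at their own pace and stop on an object; the grip force is fixed at half the most. Time passes only in rows, so rows that do not move let the fingers close. It gives the time, the measured TCP pose, the force and the opening at its end, in the units of the state.
- ctrl.get_obs(): the state, without advancing time (a new reading comes with each control period).
- ctrl.snapshot(name): name is "side" or "top"; returns a dict with "image" (420x560x3 uint8, red, green, blue), "mtx" (3x3 intrinsics, pixels), "position" and "orientation" of the camera in the world. Camera axes: x right, y up, looking along -z (the intrinsics and any distortion apply to the point x, -y, -z); pixel columns grow to the right and rows downward; lengths in m; the calibration is good to about 2 mm. A picture is of the moment at which its call begins. There is no depth.
- ctrl.close_job(): hands the job in, once; it reports no verdict.
Trained networks look in the newest picture that a camera, given by its name, has taken for a name from the list of things; names that differ only in an ending like _2 or _b are one class to them, and where a whole thing is asked for, a point or a joint stands for the part that bears it (a point fixed in the world has none). Each returns a list of dicts, best first, with "confidence" (0 to 1); they miss things now and then, are a little off and sometimes report something else, mostly with a low value. They report only what shows in the picture. A call takes as long as a camera call. They do not tell look-alikes from the thing itself.
- ctrl.search_frame(camera, query): "position" ([column, row] as shares, 0 to 1, of the picture: columns of its width, rows of its height, amid what is visible of it).
- ctrl.regions_of(camera, query): "mask" (420x560 bool, what is visible of it) and "position" ([column, row] as shares, 0 to 1, of the picture: columns of its width, rows of its height, amid what is visible of it).
The state is a dict: "clock": time; "joint_pos": joint angles; "qvel": joint speeds; "tau": joint torques, N m; "tool_pos": TCP position; "orientation": TCP orientation; "force": force on the tool from outside, world axes, zero at the start; "moment": the same for the moment, N m; "opening": finger opening in m.
Only numpy, scipy, OpenCV 4.12 (cv2) and the standard library are available. Lean on these libraries where they do the work, as an engineer would, in place of code of your own. Each camera call takes 0.05 s, during which the arm holds its last target.

## Working session

There is one attempt and no reset: what is moved stays moved. The work goes in short steps, Python scripts to look and compute and a tool call to move; the robot and the scene stay as the last step left them, time stands still between calls to the robot, and variables do not carry over. Pictures are saved under pics/ and viewed, and the job is handed in when it is done.

Besides the shell and the picture viewer there is one more tool, called as name([rows], argument=value, ...), one row to a line, values as JSON. jog_arm: Moves the arm, as the interface text tells. Its arguments: {"type":"object","properties":{"commands":{"type":"array"},"gripper":{"type":"number"}},"required":["commands"]}

```bash
mkdir -p pics; ls
python3 - <<'E'
from plant import ctrl
import cv2
o=ctrl.get_obs(); print(o)
for c in("side","top"):
    s=ctrl.snapshot(c); cv2.imwrite(f"pics/{c}0.png",s["image"][:,:,::-1]); print(c,s["mtx"],s["position"],s["orientation"],s.keys())
    for q in("clamp","grater","knob_grip","handle","egg_tray","jar","bowl","tongue_end"):
        print(q,[(round(d["position"][0]*560),round(d["position"][1]*420),round(d["confidence"],2)) for d in ctrl.search_frame(c,q)])
E
```

```text
pics
{'clock': 0.0, 'joint_pos': array([ 8.70955429e+01,  2.05929955e+01,  6.33483793e-01, -2.01417538e-02,
       -7.01363434e+01, -1.65080363e+01]), 'qvel': array([-0.02098294,  0.06705107, -0.02304544,  0.05012299, -0.11162069,
        0.04076813]), 'tau': array([-1.14636114e-03, -5.82713807e+01,  2.93058622e+01,  6.99699238e+00,
        6.87793960e-03, -1.59854899e-04]), 'tool_pos': array([0.22419732, 0.63615403, 0.22560281]), 'orientation': array([ 1.79902715e+02, -9.08598110e-03, -1.94193454e+01]), 'force': array([-0.49138705, -0.00825997,  0.2637032 ]), 'moment': array([ 0.01290033, -0.01586787,  0.04334039]), 'opening': 0.08781079640404055}
side [[471.35381919   0.         276.06180358]
 [  0.         471.35381919 210.5708051 ]
 [  0.           0.           1.        ]] [-0.03336852 -0.83410996  1.11031433] [ 45.50564987  -0.53263466 -32.9569462 ] dict_keys(['image', 'mtx', 'position', 'orientation'])
clamp [(252, 196, 0.77), (292, 176, 0.67)]
grater [(290, 267, 0.68), (243, 331, 0.63)]
knob_grip [(298, 164, 0.78), (260, 187, 0.54), (350, 215, 0.51), (251, 195, 0.29)]
handle [(240, 324, 0.97), (420, 267, 0.94), (288, 261, 0.89)]
egg_tray [(350, 216, 0.97)]
jar [(381, 309, 0.71)]
bowl [(230, 156, 0.85)]
tongue_end [(288, 265, 0.93), (240, 326, 0.91), (421, 264, 0.58)]
top [[391.50255826   0.         278.36730333]
 [  0.         391.50255826 222.70497332]
 [  0.           0.           1.        ]] [0.30199139 0.02328321 1.21994295] [ 11.7140806   -0.20517063 -92.86388936] dict_keys(['image', 'mtx', 'position', 'orientation'])
clamp [(211, 176, 0.73), (218, 230, 0.71)]
grater [(378, 149, 0.76), (360, 313, 0.71), (313, 241, 0.7)]
knob_grip [(223, 165, 0.69), (234, 222, 0.62)]
handle [(316, 238, 0.82), (378, 148, 0.74), (358, 317, 0.72), (218, 229, 0.34)]
egg_tray [(295, 156, 0.95), (219, 226, 0.45)]
jar [(408, 199, 0.93)]
bowl [(146, 219, 0.7)]
tongue_end [(313, 239, 0.9), (375, 147, 0.85), (358, 312, 0.66)]
```

View pics/side0.png

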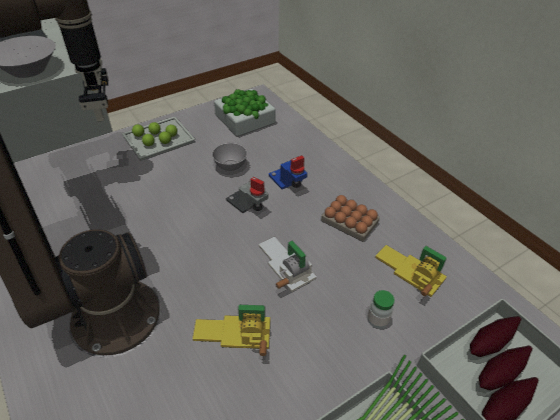

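View pics/top0.png

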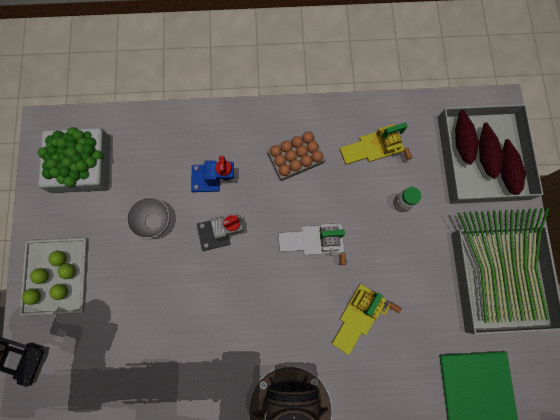

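Candidates. Top picture: white grater (313,240) against yellow ones (378,149) and (360,313); grey clamp with red knob (222,230) against the blue one (212,177). Side picture: white grater (288,265), grey clamp (250,197). I choose white and grey and will check them in close crops.

```bash
cat > h.py <<'E'
import numpy as np, cv2
from scipy.spatial.transform import Rotation as R
def Rm(o): return R.from_euler('xyz',o,degrees=True).as_matrix()
def proj(s,P):
    P=np.atleast_2d(P); c=(P-s["position"])@Rm(s["orientation"])
    q=np.c_[c[:,0],-c[:,1],-c[:,2]]; q=q@np.asarray(s["mtx"]).T
    return q[:,:2]/q[:,2:]
def ray(s,uv,z):
    u=np.linalg.solve(np.asarray(s["mtx"]),[uv[0],uv[1],1.]); d=Rm(s["orientation"])@np.array([u[0],-u[1],-u[2]])
    t=(z-s["position"][2])/d[2]; return np.asarray(s["position"])+t*d
def crop(s,x0,y0,w,h,k,name,segs=()):
    im=s["image"][:,:,::-1][y0:y0+h,x0:x0+w]; im=cv2.resize(im,None,fx=k,fy=k,interpolation=cv2.INTER_CUBIC)
    for A,B,col in segs:
        a,b=proj(s,np.array([A,B])); f=lambda p:tuple(int(round(v)) for v in ((p[0]-x0+.5)*k*1,(p[1]-y0+.5)*k))
        cv2.line(im,f(a),f(b),col,1,cv2.LINE_AA)
    cv2.imwrite(name,im)
E
python3 - <<'E'
from plant import ctrl
from h import *
import pickle
S={c:ctrl.snapshot(c) for c in("side","top")}; pickle.dump(S,open("S0.pkl","wb"))
crop(S["top"],190,200,170,75,4,"pics/ct.png")
crop(S["side"],210,170,120,140,4,"pics/cs.png")
E
```

```text
(no output)
```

View pics/ct.png

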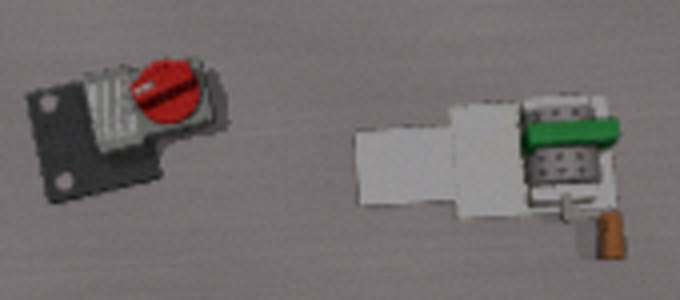

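View pics/cs.png

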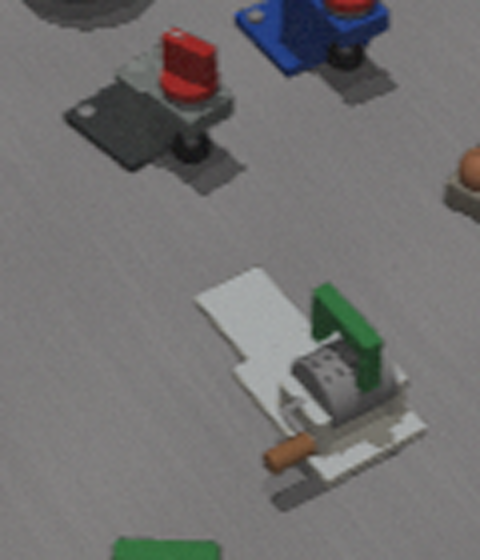

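```bash
cat > fit0.py <<'E'
from h import *
import pickle
from scipy.optimize import least_squares
S=pickle.load(open("S0.pkl","rb")); T,D=S["top"],S["side"]
t=lambda X,Y:((X+.5)/4-.5+190,(Y+.5)/4-.5+200); d=lambda X,Y:((X+.5)/4-.5+210,(Y+.5)/4-.5+170)
def place(p,P): 
    c,s=np.cos(p[2]),np.sin(p[2]); P=np.asarray(P,float); 
    return np.c_[p[0]+c*P[:,0]-s*P[:,1],p[1]+s*P[:,0]+c*P[:,1],P[:,2]+(p[3] if len(p)>3 else 0)]
def fit(obs,p0,name):
    def res(p): return np.concatenate([ (proj(c,place(p,[P]))[0]-uv) for c,uv,P in obs])
    r=least_squares(res,p0,loss="soft_l1"); print(name,r.x[:2]*1000,np.degrees(r.x[2]),r.x[3:]*1000); print(np.round(res(r.x).reshape(-1,2),1).tolist()); return r.x
m=lambda *a:np.array(a)/1000.
# grater
G=[(T,t(356,130),m(30,100,12)),(T,t(360,204),m(-30,100,12)),(T,t(452,106),m(45,25,12)),(T,t(459,217),m(-45,25,12)),(T,t(618,210),m(-45,-100,12)),(T,t(525,138),m(0,-22,121)),(T,t(620,132),m(0,-88,121)),
 (D,d(196,299),m(-30,100,12)),(D,d(260,268),m(30,100,12)),(D,d(235,371),m(-45,25,12)),(D,d(332,483),m(-45,-100,0)),(D,d(427,428),m(45,-100,0))]
a=ray(T,t(358,167),.012)
if __name__=="__main__":
  print(a)
  for k,o in(("both",G),("top",G[:7]),("side",G[7:])): g=fit(o,[a[0],a[1]-.1,0],"grater "+k)
  w=lambda q: None
  # clamp; flange half width unknown -> 4th param
  k0=ray(T,t(168,92),.12); print("knob",k0, ray(T,t(27,93),.012),ray(T,t(50,203),.012),ray(T,t(160,178),.012))
  C=[(T,t(215,125),m(-25,-28,85)),(T,t(168,90),m(0,0,103)),(D,d(234,100),m(25,-28,85)) ,(D,d(190,82),m(0,0,103))]
E
python3 fit0.py
```

```text
[0.49239091 0.00706018 0.012     ]
grater both [492.09803475 -92.62755126] 1.0242551915217557 []
[[-0.2, 0.5], [0.1, 1.0], [-0.8, 0.2], [-0.2, 0.9], [0.2, -0.1], [1.1, -0.8], [0.3, -0.9], [0.2, -1.5], [0.3, -1.6], [-0.3, -1.8], [-0.6, 1.2], [0.7, 1.0]]
grater top [492.33131691 -92.57788746] -0.12129116436230432 []
[[-0.1, -0.2], [-0.2, 0.3], [-0.5, -0.0], [-0.5, 0.7], [-0.1, 0.5], [1.1, -0.8], [0.4, -0.3]]
grater side [490.87899307 -94.28817746] 2.423624371135916 []
[[-0.4, -0.5], [-0.5, -0.9], [-0.3, -0.9], [0.3, 1.6], [1.1, 0.9]]
knob [0.53641334 0.14184656 0.12      ] [0.56408688 0.26430597 0.012     ] [0.47598595 0.24715279 0.012     ] [0.49135624 0.16146812 0.012     ]
```

```bash
cat > wf.py <<'E'
from fit0 import *
def box(x0,x1,y0,y1,z0,z1):
    V=[(x,y,z) for x in(x0,x1) for y in(y0,y1) for z in(z0,z1)]
    return [(V[i],V[j]) for i in range(8) for j in range(i) if sum(a!=b for a,b in zip(V[i],V[j]))==1]
def circ(r,z,n=24):
    a=np.linspace(0,2*np.pi,n+1); P=[(r*np.cos(t),r*np.sin(t),z) for t in a]; return list(zip(P[:-1],P[1:]))
def grater():
    return [(e,(0,0,255)) for e in box(-45,45,-100,25,0,12)+box(-30,30,25,100,0,12)]+[(e,(255,0,255)) for e in box(-8,8,-88,-22,103,121)]
def clamp(fw=45,ka=0):
    L=[(e,(0,255,255)) for e in box(-25,25,-28,60,63,85)+box(-fw,fw,25,115,0,12)+circ(24,93)+circ(24,103)]
    c,s=np.cos(np.radians(ka)),np.sin(np.radians(ka)); rot=lambda p:(c*p[0]-s*p[1],s*p[0]+c*p[1],p[2])
    return L+[((rot(a),rot(b)),(255,255,0)) for a,b in box(-23,23,-8,8,103,139)]
def segs(L,p): 
    return [(place(p,[m(*a)])[0],place(p,[m(*b)])[0],c) for (a,b),c in L]
E
python3 - <<'E'
from wf import *
g=[.4922,-.0926,np.radians(.3)]; c=[.540,.1425,np.radians(11),-.0015]
sg=segs(grater(),g)+segs(clamp(),c)
crop(T,190,200,170,75,4,"pics/ct1.png",sg); crop(D,210,170,120,140,4,"pics/cs1.png",sg)
E
```

```text
(no output)
```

View pics/ct1.png

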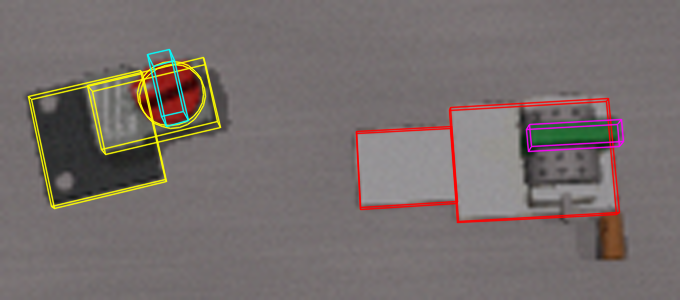

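View pics/cs1.png

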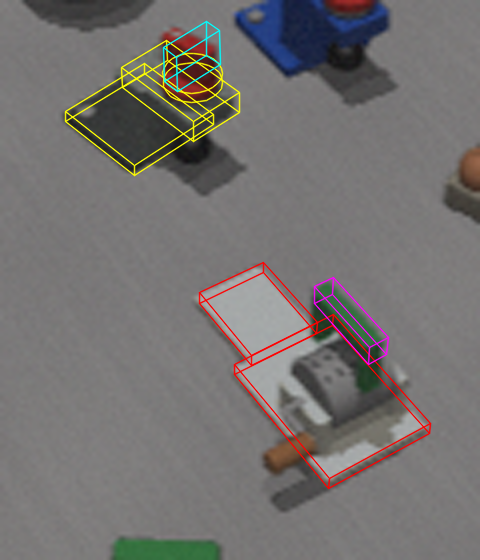

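```bash
cat > ref.py <<'E'
from wf import *
from scipy.ndimage import map_coordinates
from scipy.optimize import minimize
def refine(S,g0,c0,grE,clE,sig=1.0,fixc=False,fixshift=None,verbose=True):
    GI={}
    for n in S:
        im=cv2.cvtColor(S[n]["image"],cv2.COLOR_RGB2LAB).astype(float); im=cv2.GaussianBlur(im,(0,0),sig)
        GI[n]=(np.stack([cv2.Sobel(im[:,:,k],cv2.CV_64F,1,0) for k in range(3)]),np.stack([cv2.Sobel(im[:,:,k],cv2.CV_64F,0,1) for k in range(3)]))
    def score(L,p,n,sh):
        tot=0;N=0
        for a,b in L:
            q=proj(S[n],place(p,[m(*a),m(*b)]))+sh; l=np.linalg.norm(q[1]-q[0]); k=max(4,int(l*2)); tt=np.linspace(.08,.92,k)[:,None]; P=q[0]+(q[1]-q[0])*tt
            nn=np.array([-(q[1]-q[0])[1],(q[1]-q[0])[0]])/l
            v=sum((map_coordinates(GI[n][0][c],[P[:,1],P[:,0]],order=1)*nn[0]+map_coordinates(GI[n][1][c],[P[:,1],P[:,0]],order=1)*nn[1])**2 for c in range(3))
            tot+=np.sqrt(v.mean())*l; N+=l   
        return tot/N
    sc=np.array([.002,.002,np.radians(1)]*2+[1,1,1,1]); 
    def unpack(x):
        x=x*sc; g=np.array(g0)+x[:3]; c=np.array(c0,float).copy()
        if not fixc: c[:3]+=x[3:6]
        sh={"top":x[6:8],"side":x[8:10]}
        if fixshift is not None: sh=fixshift
        return g,c,sh
    def f(x):
        g,c,sh=unpack(x); s=0
        for n in S:
            if n in grE: s-=score(grE[n],g,n,sh[n])
            if n in clE: s-=score(clE[n],c,n,sh[n])
        return s+0.15*np.sum(np.square(x[6:]))*3+0.3*np.sum(np.square(x[:6]))*.1
    r=minimize(f,np.zeros(10),method="Powell",options=dict(maxiter=60,xtol=1e-3)); 
    r=minimize(f,r.x,method="Nelder-Mead",options=dict(maxiter=4000,maxfev=4000,xatol=1e-3,fatol=1e-4,adaptive=True))
    g,c,sh=unpack(r.x)
    if verbose: print("score",f(np.zeros(10)),r.fun); print("g",g[:2]*1000,np.degrees(g[2]),"c",c[:2]*1000,np.degrees(c[2]),sh)
    return g,c,sh
z=12
GT=[((30,100,z),(-30,100,z)),((-30,100,z),(-30,25,z)),((30,100,z),(30,25,z)),((45,25,z),(45,-15,z)),((-45,25,z),(-45,-100,z)),((45,25,z),(30,25,z)),((-45,25,z),(-30,25,z))]
GS=[((30,100,z),(-30,100,z)),((-30,100,0),(-30,25,0)),((30,100,z),(30,25,z)),((-45,25,0),(-45,-100,0)),((-45,-100,0),(45,-100,0))]
CT=[((-45,115,12),(45,115,12)),((-45,115,12),(-45,25,12)),((45,115,12),(45,60,12)),((-45,25,12),(-25,25,12)),((-25,-28,85),(25,-28,85)),((25,60,85),(25,25,85)),((-25,60,85),(25,60,85)),((-25,60,85),(-25,-28,85))]
CS=[((-45,115,12),(45,115,12)),((-45,115,0),(-45,25,0)),((-25,-28,63),(25,-28,63)),((25,60,85),(25,-28,85))]
E
python3 - <<'E'
from ref import *
g=[.4922,-.0926,np.radians(.3)]; c=[.540,.1425,np.radians(11),-.0015]
for sig in(1.5,.8):
    g,c,sh=refine(S,g,c,{"top":GT,"side":GS},{"top":CT,"side":CS},sig)
for n in S:
    refine({n:S[n]},g,c,{"top":GT,"side":GS},{"top":CT,"side":CS},.8)
pickle.dump((g,c,sh),open("fit.pkl","wb"))
for n in S: S[n]=dict(S[n]); 
def shifted(s,d): s=dict(s); M=np.array(s["mtx"],float); M[0,2]+=d[0]; M[1,2]+=d[1]; s["mtx"]=M; return s
sg=segs(grater(),g)+segs(clamp(),c)
crop(shifted(T,sh["top"]),190,200,170,75,4,"pics/ct2.png",sg); crop(shifted(D,sh["side"]),210,170,120,140,4,"pics/cs2.png",sg)
E
```

```text
score -324.9553734342938 -335.25760898608695
g [493.49778682 -86.97253215] 0.6943560285377477 c [541.62058045 147.97504618] 12.782370394171688 {'top': array([1.10847768, 0.00234229]), 'side': array([0.41466973, 0.72811765])}
score -447.6141031977194 -506.35454258990853
g [496.85094489 -82.15010243] 0.5668511015272816 c [544.17891852 153.42284007] 11.805843084035473 {'top': array([2.98558284, 1.02835492]), 'side': array([0.34944506, 2.18859837])}
score -121.83343063678853 -221.36578047294543
g [496.63667663 -83.21844706] 0.23848090851618509 c [543.76260951 162.63238103] 14.403240443389466 {'top': array([ 2.78628731e-07, -3.49155482e-09]), 'side': array([0.09783133, 1.52685768])}
score -108.05363176462797 -250.65849688370605
g [493.98156044 -90.74660648] 0.8150466215937324 c [541.46249976 147.02354562] 11.38109196803404 {'top': array([0.72752891, 0.2941234 ]), 'side': array([ 7.81038156e-11, -3.25358883e-11])}
```

View pics/ct2.png

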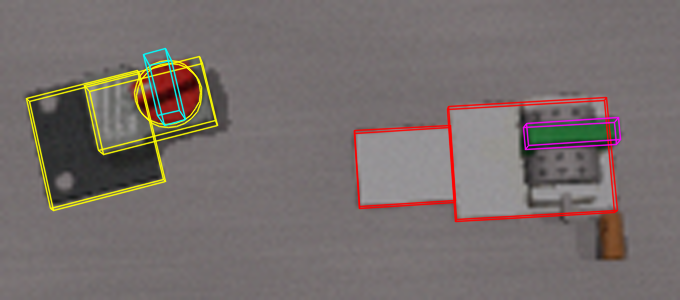

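View pics/cs2.png

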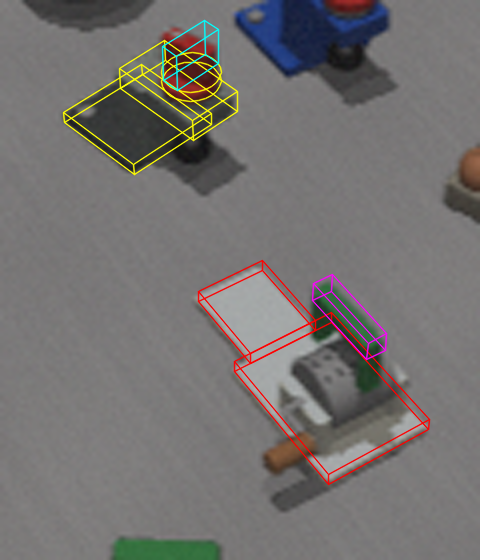

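Run:
```python
from h import *
import pickle
S=pickle.load(open("S0.pkl","rb")); T,D=S["top"],S["side"]
crop(T,192,208,60,46,12,"pics/z1.png");crop(D,220,168,54,50,12,"pics/z2.png")
crop(T,274,218,78,52,10,"pics/z3.png");crop(D,252,230,70,70,8,"pics/z4.png")
```

```text
(no output)
```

View pics/z1.png

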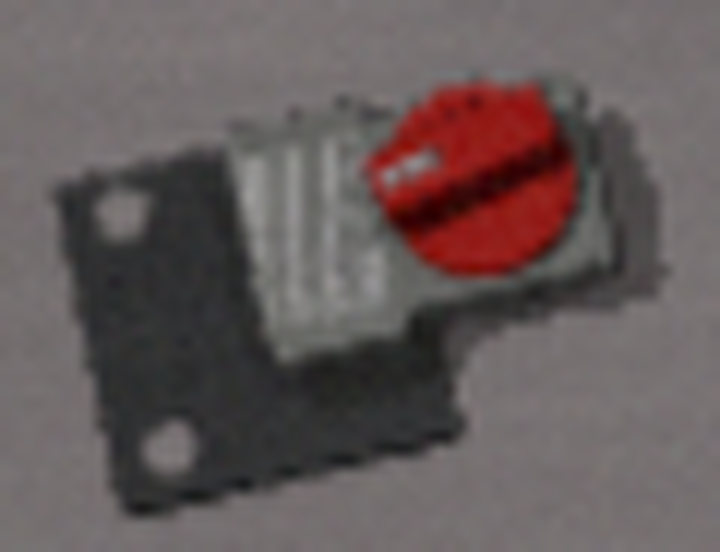

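View pics/z2.png

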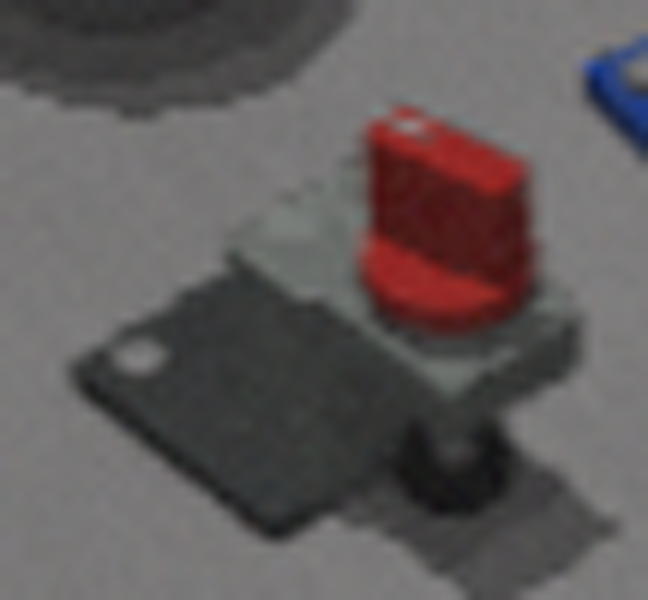

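View pics/z3.png

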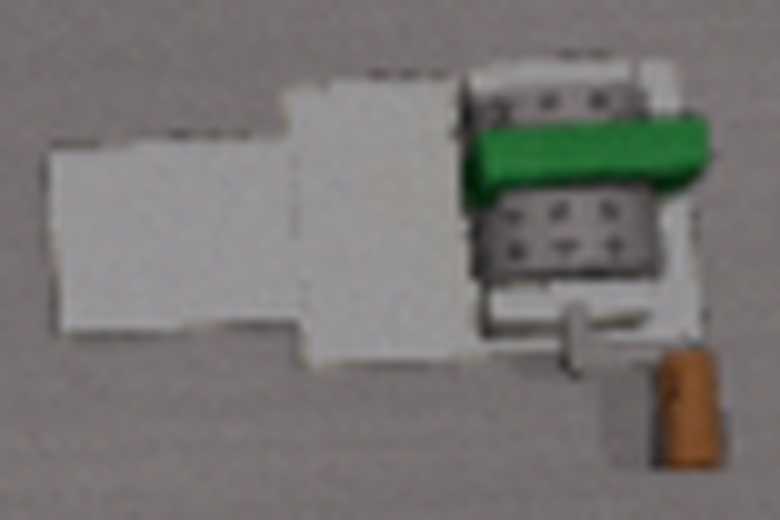

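View pics/z4.png

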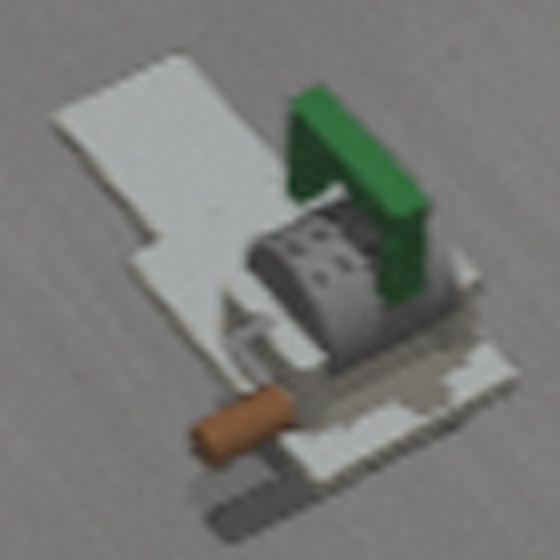

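```bash
cat > fit1.py <<'E'
from wf import *
Z=lambda x0,y0,k:(lambda X,Y:((X+.5)/k-.5+x0,(Y+.5)/k-.5+y0))
a,b,c_,d_=Z(192,208,12),Z(220,168,12),Z(274,218,10),Z(252,230,8)
CL=[("T",a(60,190),(45,115,12)),("T",a(125,515),(-45,115,12)),("T",a(460,432),(-45,25,12)),("T",a(280,360),(-25,60,85)),("T",a(228,140),(25,60,85)),("T",a(612,262),(-25,-28,85)),
("D",b(70,370),(-45,115,12)),("D",b(278,540),(-45,25,0)),("D",b(228,245),(-25,60,85)),("D",b(582,315),(25,-28,85)),("D",b(462,392),(-25,-28,85))]
GR=[("T",c_(50,150),(30,100,12)),("T",c_(62,332),(-30,100,12)),("T",c_(285,85),(45,25,12)),("T",c_(306,368),(-45,25,12)),("T",c_(288,138),(30,25,12)),("T",c_(300,322),(-30,25,12)),("T",c_(704,350),(-45,-100,12)),("T",c_(482,150),(0,-22,121)),("T",c_(708,141),(0,-88,121)),
("D",d_(55,118),(-30,100,12)),("D",d_(185,55),(30,100,12)),("D",d_(155,240),(-30,25,12)),("D",d_(133,258),(-45,25,12)),("D",d_(318,487),(-45,-100,0)),("D",d_(518,378),(45,-100,0)),("D",d_(305,95),(0,-22,121)),("D",d_(414,210),(0,-88,121))]
cam={"T":T,"D":D}
def res(x,split=False):
    g=x[:3];c=np.r_[x[3:6],x[10]]; sh={"T":x[6:8],"D":x[8:10]}
    r=[(proj(cam[n],place(g,[m(*P)]))[0]+sh[n]-uv) for n,uv,P in GR]+[(proj(cam[n],place(c,[m(*P)]))[0]+sh[n]-uv) for n,uv,P in CL]
    if split: return np.array(r)
    return np.r_[np.ravel(r),x[6:10]*1.0,(x[10]+.0015)/.001]
r=least_squares(res,[.4922,-.0926,0,.54,.1425,.19,0,0,0,0,-.0015],loss="soft_l1",x_scale=[.01,.01,.1,.01,.01,.1,1,1,1,1,.001])
x=r.x
if __name__=="__main__":
    J=np.linalg.inv(r.jac.T@r.jac); print("g",x[:2]*1e3,np.degrees(x[2]),"c",x[3:5]*1e3,np.degrees(x[5]),"sh",x[6:10],x[10]*1e3)
    print("sd",np.sqrt(np.diag(J))[[0,1,3,4]]*500,np.degrees(np.sqrt(np.diag(J))[[2,5]]*.5))
    print(np.round(res(x,True),1).tolist())
    for n,A,B in (("T",a(372,178),a(560,112)),("D",b(388,116),b(508,176))):
        s=cam[n]; sh=x[6:8] if n=="T" else x[8:10]
        p,q=[ray(s,np.array(v)-sh,.1375) for v in(A,B)]; print("bar",p[:2],q[:2],(p+q)[:2]/2,np.degrees(np.arctan2(*(p-q)[1::-1])),np.linalg.norm(p-q))
    np.save("x.npy",x)
E
python3 fit1.py
```

```text
g [491.44477829 -92.07810533] 0.8460596995378604 c [540.28602713 144.03051281] 11.147575555565082 sh [ 0.03270698 -0.39434498 -0.31886381  0.98340093] -1.628044110610532
sd [1.32819923 1.32791026 1.48703906 1.49295885] [0.3107926  0.52309627]
[[-0.2, -0.2], [-0.2, 0.6], [-0.3, 0.1], [-0.1, 0.2], [-0.2, -0.5], [0.1, 0.0], [0.2, -0.6], [0.1, 0.6], [0.5, 0.0], [-0.1, -0.5], [-0.3, -0.5], [0.7, -0.2], [-0.7, -0.3], [0.0, 2.1], [0.1, 1.8], [0.2, -0.7], [0.4, -0.0], [-0.4, -0.2], [-0.0, 0.3], [0.4, 0.3], [-0.6, -1.1], [0.1, 1.1], [0.9, -0.1], [-0.2, -0.4], [-0.1, 1.4], [0.6, -0.8], [0.6, -0.7], [-0.8, 0.2]]
bar [0.53353343 0.16565509] [0.54725418 0.12104853] [0.5403938  0.14335181] 107.09762523438268 0.046669100952121824
bar [0.53357743 0.16318788] [0.5476817  0.12560142] [0.54062957 0.14439465] 110.56853370371459 0.040145636018504315
```

jog_arm([
  {"x": 2.4, "y": 3.1},
  {"x": 2.4, "y": 3.1},
  {"x": 2.4, "y": 3.1},
  {"x": 2.4, "y": 3.1},
  {"x": 2.4, "y": 3.1},
  {"x": 2.4, "y": 3.1},
  {"x": 2.4, "y": 3.1},
  {"x": 2.4, "y": 3.1},
  {"x": 2.4, "y": 3.1},
  {"x": 2.4, "y": 3.1},
], gripper=5)

```text
validation failed for argument at $.co...
```

jog_arm([
  {"x": 2.4, "y": 3.1, "z": 0, "roll": 0},
  {"x": 2.4, "y": 3.1, "z": 0, "roll": 0},
  {"x": 2.4, "y": 3.1, "z": 0, "roll": 0},
  {"x": 2.4, "y": 3.1, "z": 0, "roll": 0},
  {"x": 2.4, "y": 3.1, "z": 0, "roll": 0},
  {"x": 2.4, "y": 3.1, "z": 0, "roll": 0},
  {"x": 2.4, "y": 3.1, "z": 0, "roll": 0},
  {"x": 2.4, "y": 3.1, "z": 0, "roll": 0},
  {"x": 2.4, "y": 3.1, "z": 0, "roll": 0},
  {"x": 2.4, "y": 3.1, "z": 0, "roll": 0},
], gripper=5)

```text
clock: 2.0
tool_pos: [0.3479, 0.263, 0.2269]
orientation: [-179.9, -0.0, -19.4]
force: [-0.4, -0.3, 0.8]
opening: 0.0499
```

jog_arm([
  {"x": 2.5, "y": 3.1, "z": 0, "roll": 0},
  {"x": 2.5, "y": 3.1, "z": 0, "roll": 0},
  {"x": 2.5, "y": 3.1, "z": 0, "roll": 0},
  {"x": 2.5, "y": 3.1, "z": 0, "roll": 0},
  {"x": 2.5, "y": 3.1, "z": 0, "roll": 0},
  {"x": 2.5, "y": 3.1, "z": 0, "roll": 0},
  {"x": 2.5, "y": 3.1, "z": 0, "roll": 0},
  {"x": 2.5, "y": 3.1, "z": 0, "roll": 0},
  {"x": 2.5, "y": 3.1, "z": 0, "roll": 0},
  {"x": 2.5, "y": 3.1, "z": 0, "roll": 0},
  {"x": 2.2, "y": 2.8, "z": 0, "roll": 0},
])

```text
clock: 3.1
tool_pos: [0.4923, -0.1467, 0.2268]
orientation: [-180.0, -0.0, -19.4]
force: [0.4, 0.6, 0.2]
opening: 0.0498
```

jog_arm([
  {"x": 0, "y": 0, "z": 0, "roll": 0.15},
  {"x": 0, "y": 0, "z": 0, "roll": 0.15},
  {"x": 0, "y": 0, "z": 0, "roll": 0.15},
  {"x": 0, "y": 0, "z": 0, "roll": 0.15},
  {"x": 0, "y": 0, "z": 0, "roll": 0.15},
  {"x": 0, "y": 0, "z": 0, "roll": 0.15},
  {"x": 0, "y": 0, "z": 0, "roll": 0.15},
  {"x": 0, "y": 0, "z": 0, "roll": 0.15},
  {"x": 0, "y": 0, "z": 0, "roll": 0.018},
  {"x": 0, "y": 0, "z": 0, "roll": 0},
])

```text
clock: 4.1
tool_pos: [0.4919, -0.1447, 0.2267]
orientation: [-180.0, 0.0, -89.0]
force: [0.5, -0.2, 0.1]
opening: 0.0501
```

```bash
cat > o.py <<'E'
from plant import ctrl
import numpy as np, sys
def obs():
    o=ctrl.get_obs(); print("t%.2f"%o["clock"],"tcp",np.round(o["tool_pos"]*1000,1),"rpy",np.round(o["orientation"],2),"F",np.round(o["force"],2),"M",np.round(o["moment"],3),"op %.4f"%o["opening"],"j6 %.1f"%o["joint_pos"][5]); return o
if __name__=="__main__":
    o=obs()
    if len(sys.argv)>3: # target x y z yaw (mm,deg)
        t=np.array(list(map(float,sys.argv[1:5]))); y=np.radians(o["orientation"][2]); d=t[:2]-o["tool_pos"][:2]*1000
        print("shift cm x %.2f y %.2f z %.2f roll %.4f"%((d@[np.cos(y),np.sin(y)])/10,(d@[np.sin(y),-np.cos(y)])/10,(o["tool_pos"][2]*1000-t[2])/10,-np.radians((t[3]-o["orientation"][2]+180)%360-180)))
E
python3 o.py 492.2 -147.1 94 -89.15
```

```text
t4.10 tcp [ 491.9 -144.7  226.7] rpy [-179.99    0.    -89.01] F [ 0.49 -0.23  0.12] M [ 0.09  -0.054 -0.026] op 0.0501 j6 -4.6
shift cm x 0.24 y -0.03 z 13.27 roll 0.0025
```

Run:
```python
from plant import ctrl
from wf import *
print(np.round(ctrl.get_obs()["joint_pos"],1))
S={}
for n in("side","top"): S[n]=ctrl.snapshot(n)
pickle.dump(S,open("S1.pkl","wb")); o=ctrl.get_obs()
crop(S["top"],250,170,160,120,5,"pics/t1.png"); crop(S["side"],220,190,150,120,5,"pics/s1.png")
```

```text
[  5.6   5.2 -19.5   0.  -65.4  -4.6]
```

View pics/t1.png

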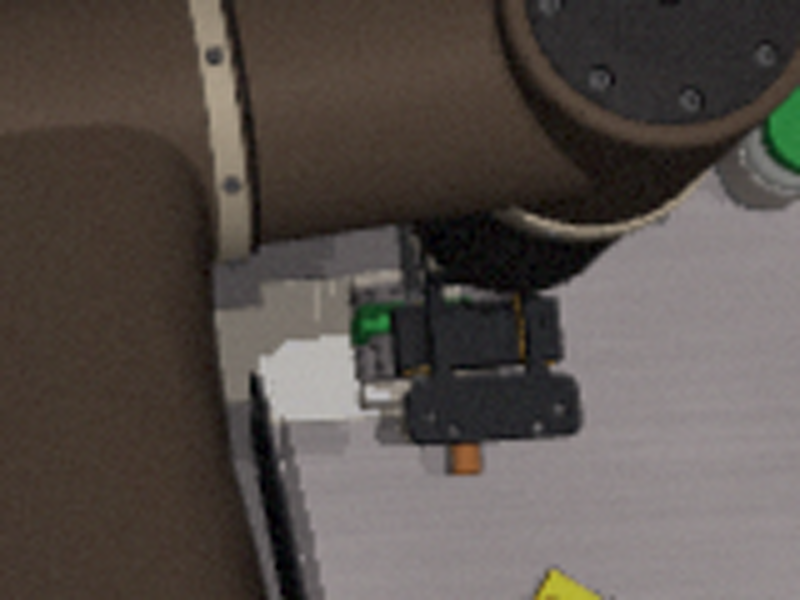

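View pics/s1.png

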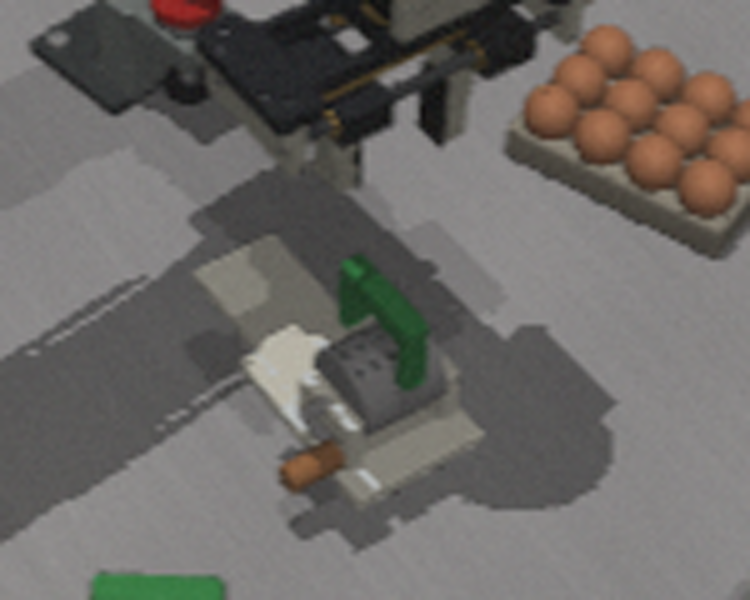

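jog_arm([
  {"x": 0.24, "y": -0.03, "z": 3, "roll": 0},
  {"x": 0, "y": 0, "z": 3, "roll": 0},
  {"x": 0, "y": 0, "z": 3, "roll": 0},
  {"x": 0, "y": 0, "z": 0, "roll": 0},
])

```text
clock: 4.6
tool_pos: [0.4894, -0.147, 0.1331]
orientation: [179.6, 0.0, -89.1]
force: [-0.5, -0.1, 0.5]
opening: 0.0498
```

```bash
python3 - <<'E'
from plant import ctrl
from wf import *
x=np.load("x.npy")
S={n:ctrl.snapshot(n) for n in("side",)}
o=ctrl.get_obs(); print(o["tool_pos"],o["force"])
s=dict(S["side"]); M=np.array(s["mtx"]);M[:2,2]+=x[8:10]; s["mtx"]=M
p=o["tool_pos"]; yw=np.radians(o["orientation"][2]); ty=np.array([np.sin(yw),-np.cos(yw),0])
crop(s,250,190,110,110,6,"pics/s2.png",segs(grater()[24:],x[:3])+[(p-.025*ty,p+.025*ty,(0,255,255)),(p,p-[0,0,.04],(0,255,255))])
E
python3 o.py 492.2 -147.1 94 -89.15
```

```text
[ 0.4910868  -0.14724337  0.13545275] [-0.17641641  0.2557628   0.2481522 ]
t4.65 tcp [ 491.1 -147.2  135.5] rpy [ 1.7978e+02 -2.0000e-02 -8.9100e+01] F [-0.18  0.26  0.25] M [ 0.026 -0.093 -0.007] op 0.0499 j6 -4.4
shift cm x -0.01 y -0.11 z 4.15 roll 0.0009
```

View pics/s2.png

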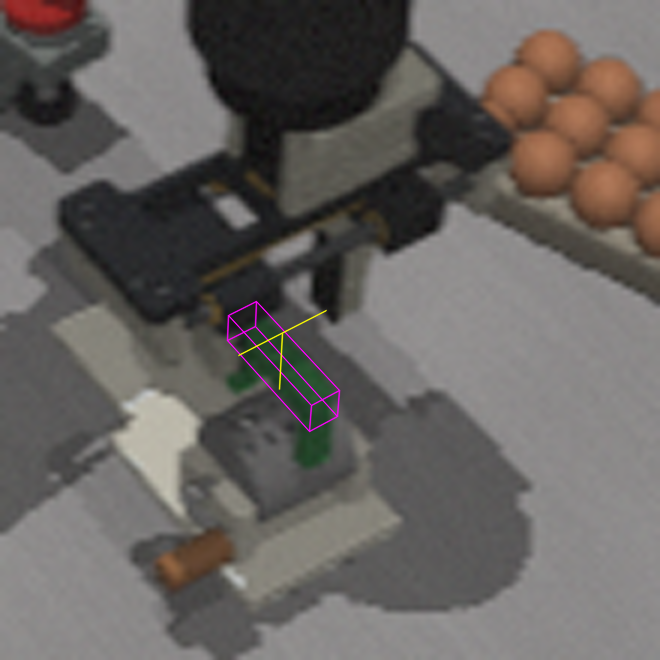

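Run:
```python
from plant import ctrl
from wf import *
s=ctrl.snapshot("side"); pickle.dump(s,open("S2.pkl","wb"))
crop(s,262,225,60,50,12,"pics/s3.png")
```

```text
(no output)
```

View pics/s3.png

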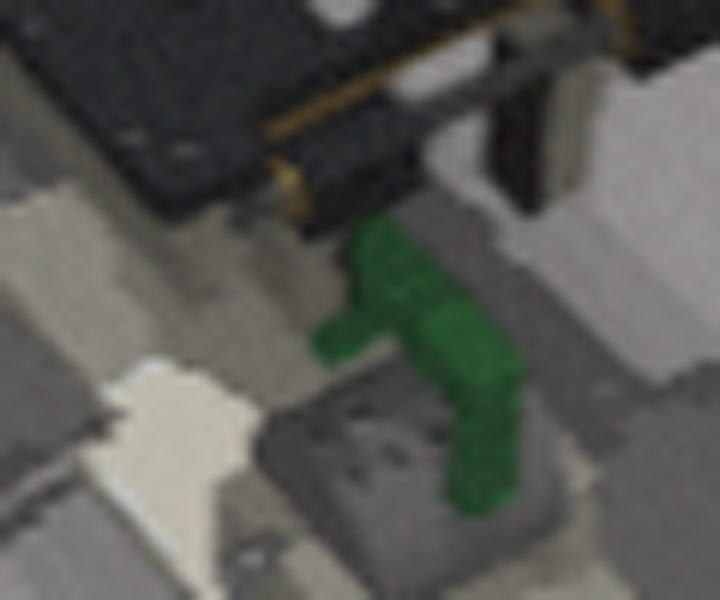

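Run:
```python
from plant import ctrl
from wf import *
s=pickle.load(open("S2.pkl","rb")); o=ctrl.get_obs(); p=o["tool_pos"]; print(p)
yw=np.radians(o["orientation"][2]); Rt=np.array([[np.cos(yw),np.sin(yw),0],[np.sin(yw),-np.cos(yw),0],[0,0,-1.]])
L=[]
for bx in (box(-9.5,9.5,25,46,-60,0),box(-9.5,9.5,-46,-25,-60,0)):
    for a,b in bx: L.append((p+Rt@m(*a),p+Rt@m(*b),(0,255,255)))
s=dict(s); s["image"]=np.clip(s["image"].astype(float)*1.8,0,255).astype(np.uint8)
crop(s,240,205,100,80,8,"pics/s4.png",L); crop(s,240,205,100,80,8,"pics/s5.png")
```

```text
[ 0.49239671 -0.14729508  0.13704122]
```

View pics/s4.png

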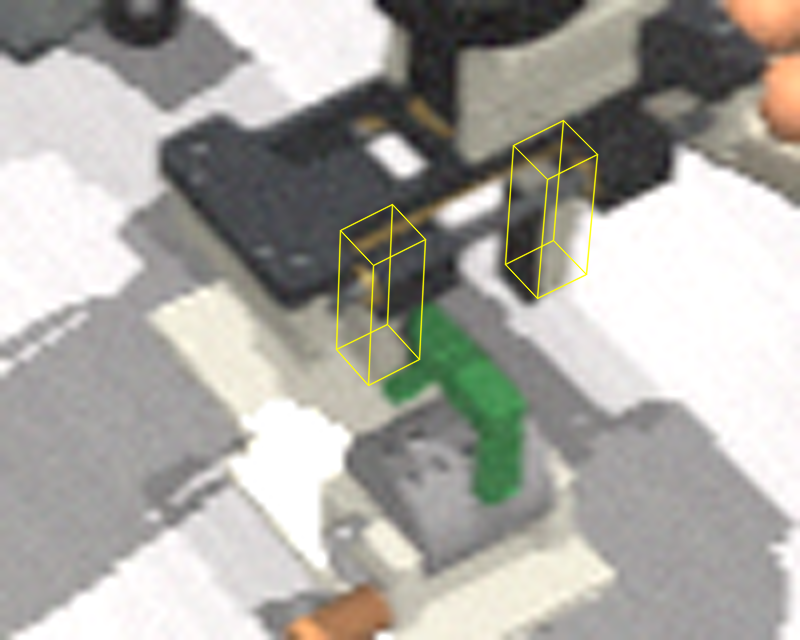

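View pics/s5.png

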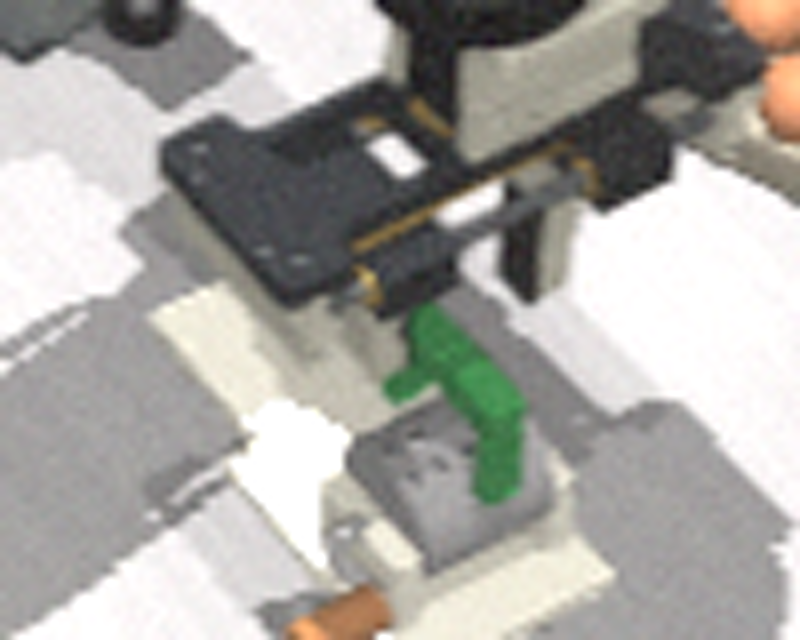

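The overlay of the expected fingers agrees with the picture: the left finger is the pale block at (375,340) in the crop, the right one is at (540,240), and they straddle the handle. I'll descend and grip.

jog_arm([
  {"x": 0, "y": 0, "z": 2, "roll": 0},
  {"x": 0, "y": 0, "z": 2, "roll": 0},
  {"x": 0, "y": 0, "z": 0.2, "roll": 0},
  {"x": 0, "y": 0, "z": 0, "roll": 0},
])

```text
clock: 5.1
tool_pos: [0.4931, -0.1472, 0.0959]
orientation: [-179.9, -0.0, -89.1]
force: [0.4, -0.0, 0.2]
opening: 0.0495
```

jog_arm([
  {"x": 0, "y": 0, "z": 0, "roll": 0},
  {"x": 0, "y": 0, "z": 0, "roll": 0},
  {"x": 0, "y": 0, "z": 0, "roll": 0},
  {"x": 0, "y": 0, "z": 0, "roll": 0},
  {"x": 0, "y": 0, "z": 0, "roll": 0},
], gripper=0.5)

```text
clock: 5.6
tool_pos: [0.4923, -0.1471, 0.0948]
orientation: [-180.0, -0.0, -89.2]
force: [1.7, -0.2, 1.8]
opening: 0.0159
```

```bash
python3 o.py 492.2 -147.1 94 -89.15
```

```text
t5.60 tcp [ 492.3 -147.1   94.8] rpy [-179.98   -0.    -89.19] F [ 1.72 -0.16  1.81] M [ 0.185 -0.456  0.093] op 0.0159 j6 -4.5
shift cm x -0.00 y 0.01 z 0.08 roll -0.0007
```

```bash
python3 - <<'E'
from wf import *
for n,uv,z in(("tray",(295,156),.03),("jar",(408,199),.09),("bowl",(149,219),.05)): print(n,ray(T,uv,z))
E
python3 o.py 579.9 -57.1 94.8 -89.19
```

```text
tray [ 0.76453575 -0.05771857  0.03      ]
jar [ 0.58898126 -0.38304772  0.09      ]
bowl [0.57505465 0.40104166 0.05      ]
t5.60 tcp [ 492.3 -147.1   94.8] rpy [-179.98   -0.    -89.19] F [ 1.72 -0.16  1.81] M [ 0.185 -0.456  0.093] op 0.0159 j6 -4.5
shift cm x -8.88 y -8.88 z 0.00 roll -0.0000
```

jog_arm([
  {"x": -0.4, "y": -0.4, "z": 0, "roll": 0},
  {"x": -0.8, "y": -0.8, "z": 0, "roll": 0},
  {"x": -0.8, "y": -0.8, "z": 0, "roll": 0},
  {"x": -0.8, "y": -0.8, "z": 0, "roll": 0},
  {"x": -0.8, "y": -0.8, "z": 0, "roll": 0},
  {"x": -0.8, "y": -0.8, "z": 0, "roll": 0},
  {"x": -0.8, "y": -0.8, "z": 0, "roll": 0},
  {"x": -0.8, "y": -0.8, "z": 0, "roll": 0},
  {"x": -0.8, "y": -0.8, "z": 0, "roll": 0},
  {"x": -0.8, "y": -0.8, "z": 0, "roll": 0},
  {"x": -0.8, "y": -0.8, "z": 0, "roll": 0},
  {"x": -0.28, "y": -0.28, "z": 0, "roll": 0},
])

```text
clock: 6.8
tool_pos: [0.5762, -0.0606, 0.095]
orientation: [179.8, -0.2, -89.2]
force: [-13.3, -18.4, 27.2]
opening: 0.0161
```

jog_arm([
  {"x": 0, "y": 0, "z": 0, "roll": -0.03},
  {"x": 0, "y": 0, "z": 0, "roll": -0.05},
  {"x": 0, "y": 0, "z": 0, "roll": -0.05},
  {"x": 0, "y": 0, "z": 0, "roll": -0.05},
  {"x": 0, "y": 0, "z": 0, "roll": 0},
  {"x": 0, "y": 0, "z": 0, "roll": 0},
])

```text
clock: 7.4
tool_pos: [0.5784, -0.0589, 0.0948]
orientation: [-179.9, -0.0, -78.9]
force: [2.9, 0.3, 1.1]
opening: 0.0161
```

```bash
python3 o.py 579.9 -57.1 94.8 -78.85
python3 - <<'E'
from plant import ctrl
from wf import *
S={n:ctrl.snapshot(n) for n in("side","top")}
pickle.dump(S,open("S3.pkl","wb"))
crop(S["top"],180,180,190,110,4,"pics/t5.png"); crop(S["side"],210,150,140,130,5,"pics/s6.png")
E
```

```text
t7.40 tcp [578.4 -58.9  94.8] rpy [-1.7994e+02 -1.0000e-02 -7.8930e+01] F [2.88 0.32 1.15] M [ 0.308 -0.774  0.13 ] op 0.0161 j6 -2.4
shift cm x -0.15 y -0.18 z -0.00 roll -0.0015
```

View pics/t5.png

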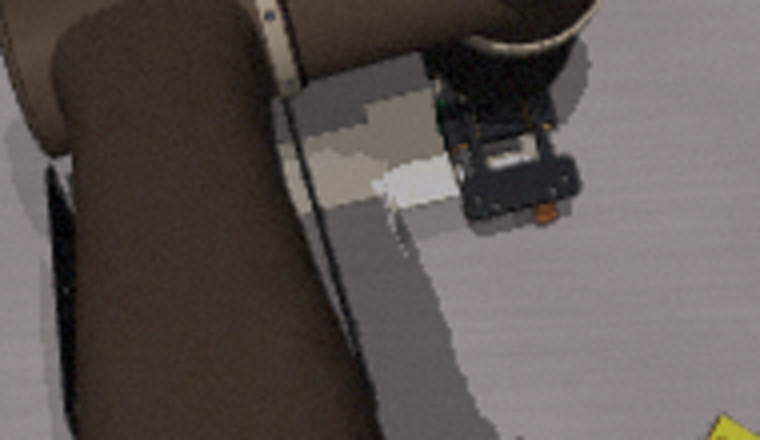

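View pics/s6.png

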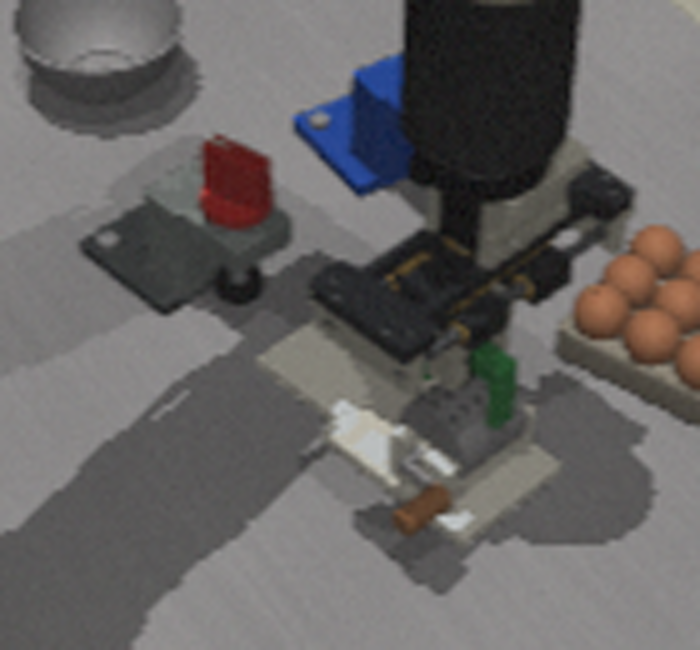

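```bash
cat > ov.py <<'E'
from plant import ctrl
from wf import *
def sh(s,d): s=dict(s); M=np.array(s["mtx"],float); M[:2,2]+=d; s["mtx"]=M; return s
x=np.load("x.npy")
def gpose(tcp,yaw,off=0):
    th=np.radians(yaw+90); h=np.array([0,-.055-off]); R2=np.array([[np.cos(th),-np.sin(th)],[np.sin(th),np.cos(th)]])
    return np.r_[np.asarray(tcp)[:2]-R2@h,th]
E
python3 - <<'E'
from ov import *
S=pickle.load(open("S3.pkl","rb")); g=gpose([.5784,-.0589],-78.93); c=np.r_[x[3:6],x[10]]
D2=sh(S["side"],x[8:10]); crop(D2,220,170,110,100,7,"pics/s7.png",segs(grater(),g)+segs(clamp(),c))
T2=sh(S["top"],x[6:8]); crop(T2,200,180,170,110,4,"pics/t7.png",segs(grater(),g))
E
```

```text
(no output)
```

View pics/s7.png

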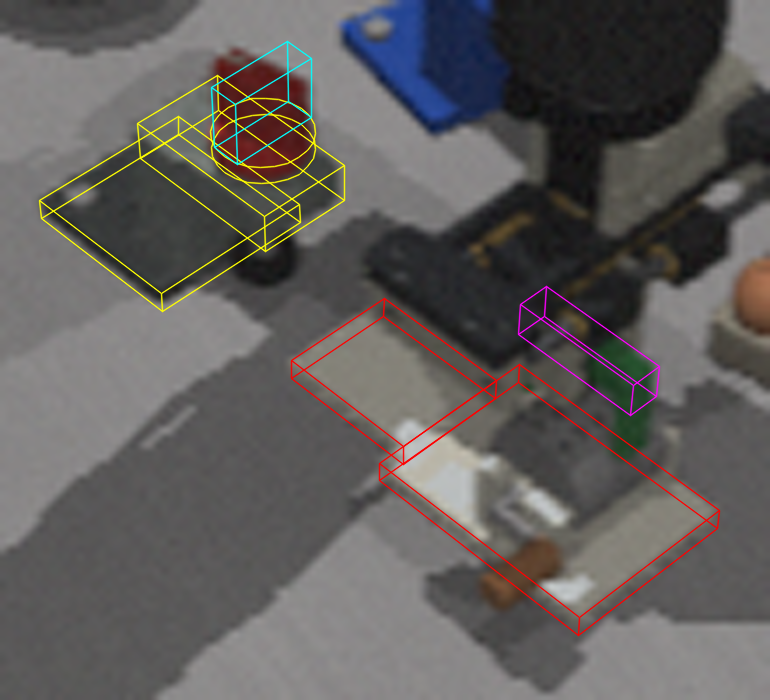

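jog_arm([
  {"x": -0.3, "y": -0.18, "z": 0, "roll": 0},
  {"x": -0.5, "y": 0, "z": 0, "roll": 0},
  {"x": -0.5, "y": 0, "z": 0, "roll": 0},
  {"x": -0.5, "y": 0, "z": 0, "roll": 0},
  {"x": -0.5, "y": 0, "z": 0, "roll": 0},
  {"x": -0.5, "y": 0, "z": 0, "roll": 0},
  {"x": -0.2, "y": 0, "z": 0, "roll": 0},
  {"x": 0, "y": 0, "z": 0, "roll": 0},
  {"x": 0, "y": 0, "z": 0, "roll": 0},
])

```text
clock: 8.4
tool_pos: [0.5734, -0.0301, 0.0948]
orientation: [179.9, -0.0, -78.9]
force: [-0.7, -4.5, 4.8]
opening: 0.0161
```

```bash
python3 o.py 565.4 16.5 94.8 -78.85
python3 - <<'E'
from ov import *
o=ctrl.get_obs()
S={n:ctrl.snapshot(n) for n in("side","top")}
pickle.dump((S,o),open("S4.pkl","wb")); g=gpose(o["tool_pos"],o["orientation"][2]); c=np.r_[x[3:6],x[10]]
D2=sh(S["side"],x[8:10]); crop(D2,220,170,80,75,10,"pics/s8.png",segs(grater(),g)); crop(D2,220,170,80,75,10,"pics/s9.png")
E
```

```text
t8.40 tcp [573.4 -30.1  94.8] rpy [ 1.7994e+02 -5.0000e-02 -7.8920e+01] F [-0.66 -4.52  4.8 ] M [-1.857  0.059  0.011] op 0.0161 j6 -5.5
shift cm x -4.73 y -0.11 z -0.00 roll -0.0012
```

View pics/s8.png

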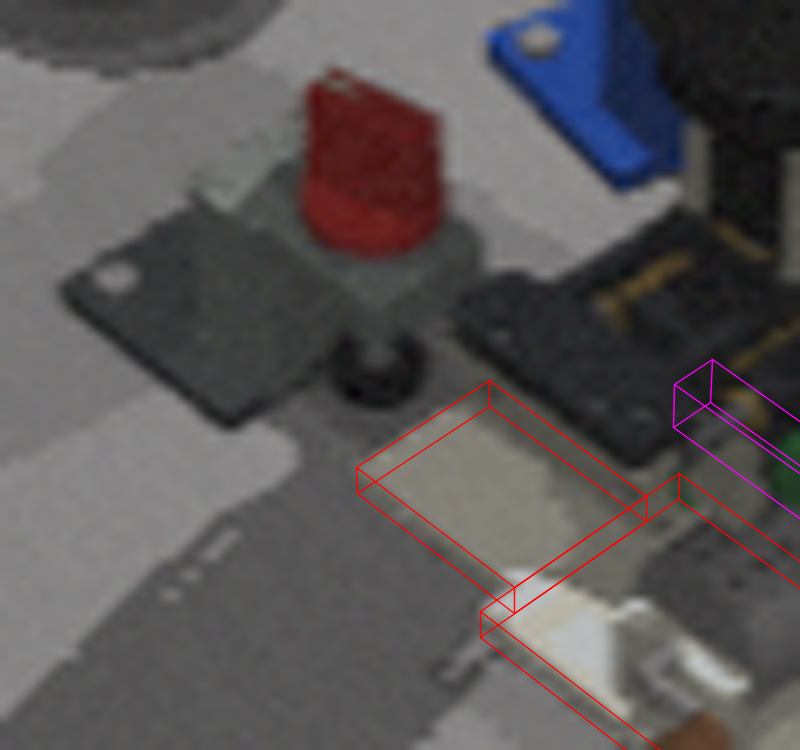

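View pics/s9.png

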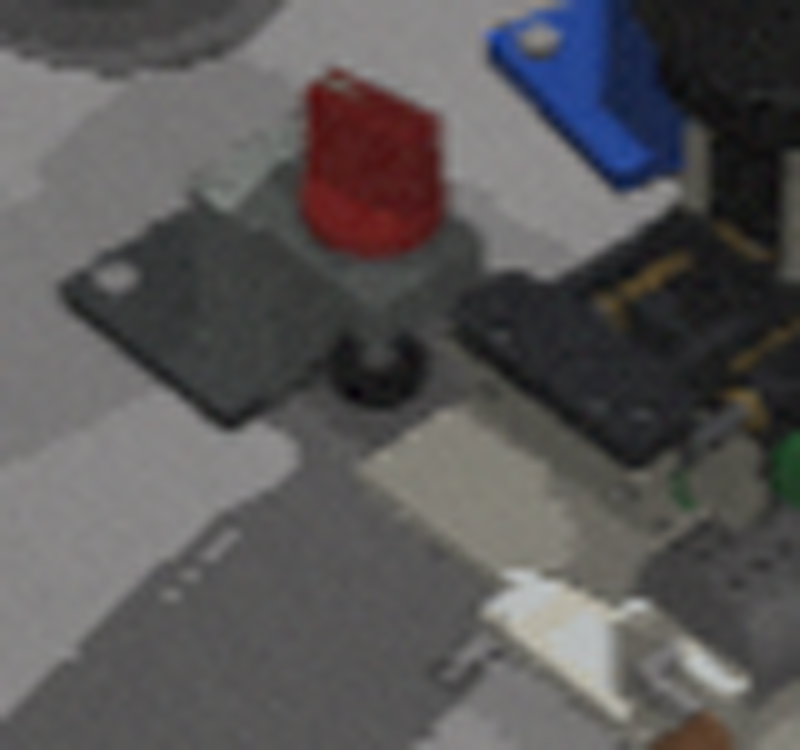

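jog_arm([
  {"x": -0.4, "y": -0.1, "z": 0, "roll": 0},
  {"x": -0.5, "y": 0, "z": 0, "roll": 0},
  {"x": -0.5, "y": 0, "z": 0, "roll": 0},
  {"x": -0.5, "y": 0, "z": 0, "roll": 0},
  {"x": -0.5, "y": 0, "z": 0, "roll": 0},
  {"x": -0.5, "y": 0, "z": 0, "roll": 0},
  {"x": -0.5, "y": 0, "z": 0, "roll": 0},
  {"x": -0.3, "y": 0, "z": 0, "roll": 0},
  {"x": 0, "y": 0, "z": 0, "roll": 0},
  {"x": 0, "y": 0, "z": 0, "roll": 0},
])

```text
clock: 9.5
tool_pos: [0.5674, 0.0067, 0.0948]
orientation: [180.0, -0.0, -78.9]
force: [-0.5, -4.6, 4.6]
opening: 0.0158
```

```bash
python3 o.py 565.4 16.5 94.8 -78.85
python3 - <<'E'
from ov import *
o=ctrl.get_obs()
S={n:ctrl.snapshot(n) for n in("side","top")}
pickle.dump((S,o),open("S5.pkl","wb")); g=gpose(o["tool_pos"],o["orientation"][2]); c=np.r_[x[3:6],x[10]]
D2=sh(S["side"],x[8:10]); crop(D2,225,170,60,56,12,"pics/s10.png")
crop(S["top"],180,180,190,110,4,"pics/t10.png")
E
python3 o.py
```

```text
t9.50 tcp [567.4   6.7  94.8] rpy [ 1.7997e+02 -3.0000e-02 -7.8900e+01] F [-0.51 -4.63  4.61] M [-1.666  0.087 -0.002] op 0.0158 j6 -9.4
shift cm x -1.00 y 0.01 z -0.00 roll -0.0009
t9.60 tcp [567.4   6.7  94.8] rpy [ 1.7997e+02 -3.0000e-02 -7.8900e+01] F [-0.51 -4.48  4.87] M [-1.642  0.064 -0.044] op 0.0158 j6 -9.4
```

View pics/s10.png

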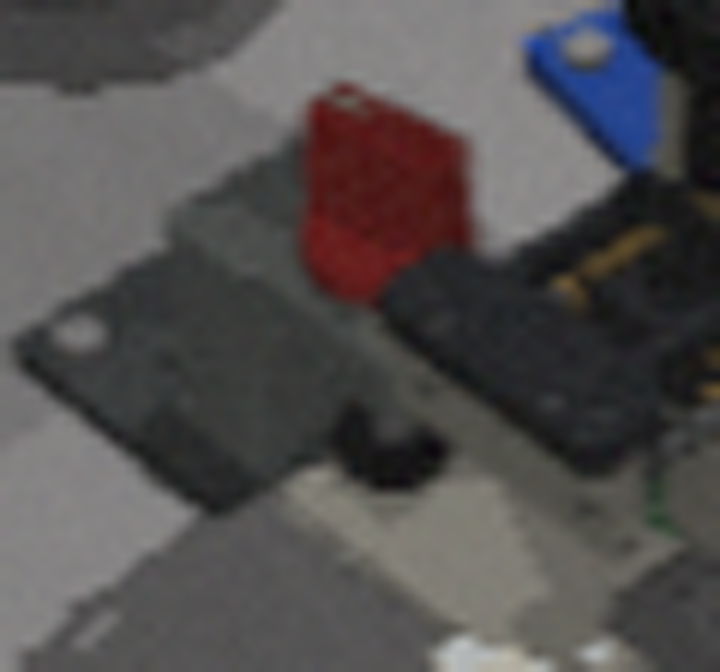

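View pics/t10.png

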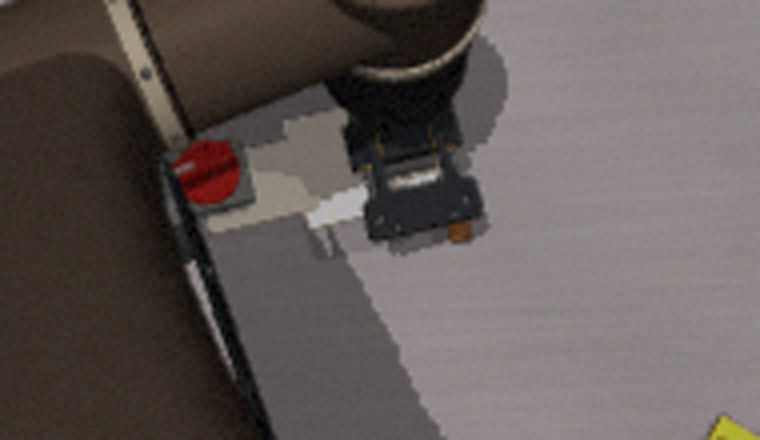

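jog_arm([
  {"x": -0.2, "y": 0, "z": 0, "roll": 0},
  {"x": -0.2, "y": 0, "z": 0, "roll": 0},
  {"x": -0.2, "y": 0, "z": 0, "roll": 0},
  {"x": 0, "y": 0, "z": 0, "roll": 0},
])

```text
clock: 10.0
tool_pos: [0.5664, 0.0124, 0.0948]
orientation: [180.0, -0.1, -78.9]
force: [0.9, -6.8, 4.9]
opening: 0.0156
```

jog_arm([
  {"x": -0.1, "y": 0, "z": 0, "roll": 0},
  {"x": -0.1, "y": 0, "z": 0, "roll": 0},
  {"x": 0, "y": 0, "z": 0, "roll": 0},
])

```text
clock: 10.3
tool_pos: [0.5661, 0.0142, 0.0948]
orientation: [180.0, -0.1, -78.9]
force: [0.8, -6.4, 4.1]
opening: 0.0159
```

jog_arm([
  {"x": -0.1, "y": 0, "z": 0, "roll": 0},
  {"x": 0, "y": 0, "z": 0, "roll": 0},
])

```text
clock: 10.5
tool_pos: [0.5659, 0.0151, 0.0948]
orientation: [180.0, -0.1, -78.9]
force: [0.5, -7.8, 5.0]
opening: 0.0159
```

```bash
python3 o.py 565.4 16.5 94.8 -78.85
```

```text
t10.50 tcp [565.9  15.1  94.8] rpy [ 1.7998e+02 -6.0000e-02 -7.8910e+01] F [ 0.46 -7.77  4.98] M [-2.554 -0.506 -0.03 ] op 0.0159 j6 -10.3
shift cm x -0.15 y 0.02 z -0.00 roll -0.0010
```

jog_arm([
  {"x": -0.1, "y": 0, "z": 0, "roll": 0},
  {"x": 0, "y": 0, "z": 0, "roll": 0},
])

```text
clock: 10.7
tool_pos: [0.5657, 0.0161, 0.0948]
orientation: [180.0, -0.1, -78.9]
force: [1.8, -7.1, 4.4]
opening: 0.0156
```

jog_arm([
  {"x": -0.1, "y": 0, "z": 0, "roll": 0},
  {"x": 0, "y": 0, "z": 0, "roll": 0},
])

```text
clock: 10.9
tool_pos: [0.5654, 0.0165, 0.0948]
orientation: [179.9, -0.1, -78.9]
force: [2.3, -10.8, 4.8]
opening: 0.016
```

jog_arm([
  {"x": -0.1, "y": 0, "z": 0, "roll": 0},
  {"x": 0, "y": 0, "z": 0, "roll": 0},
])

```text
clock: 11.1
tool_pos: [0.565, 0.0166, 0.0948]
orientation: [179.9, -0.2, -78.9]
force: [3.0, -14.8, 5.4]
opening: 0.0161
```

jog_arm([
  {"x": -0.1, "y": 0, "z": 0, "roll": 0},
  {"x": 0, "y": 0, "z": 0, "roll": 0},
])

```text
clock: 11.3
tool_pos: [0.5649, 0.0168, 0.0951]
orientation: [179.9, -0.2, -78.9]
force: [2.5, -19.0, 6.4]
opening: 0.0156
```

jog_arm([
  {"x": -0.15, "y": 0, "z": 0, "roll": 0},
  {"x": 0, "y": 0, "z": 0, "roll": 0},
])

```text
clock: 11.5
tool_pos: [0.5647, 0.0172, 0.0957]
orientation: [179.9, -0.3, -78.9]
force: [2.7, -24.3, 9.8]
opening: 0.016
```

```bash
python3 o.py 565.4 16.5 94.8 -78.85
python3 - <<'E'
from ov import *
o=ctrl.get_obs()
S={n:ctrl.snapshot(n) for n in("side","top")}
pickle.dump((S,o),open("S6.pkl","wb")); g=gpose(o["tool_pos"],o["orientation"][2]); c=np.r_[x[3:6],x[10]]
D2=sh(S["side"],x[8:10]); crop(D2,225,170,60,56,12,"pics/s11.png")
T2=sh(S["top"],x[6:8]); crop(T2,205,200,100,60,8,"pics/t11.png");crop(T2,205,200,100,60,8,"pics/t12.png",segs(grater(),g)+segs(clamp(),c))
E
```

```text
t11.50 tcp [564.7  17.2  95.7] rpy [179.89  -0.29 -78.91] F [  2.71 -24.34   9.76] M [-8.767 -1.189 -0.112] op 0.0160 j6 -10.9
shift cm x 0.08 y -0.05 z 0.09 roll -0.0011
```

View pics/t11.png

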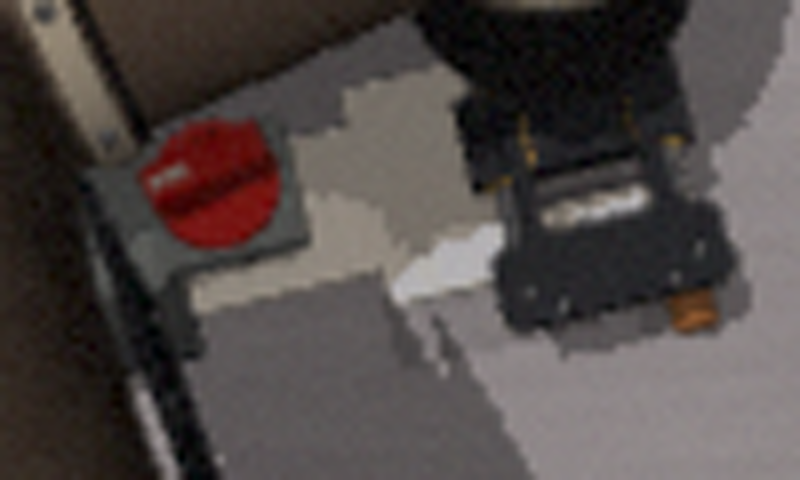

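View pics/t12.png

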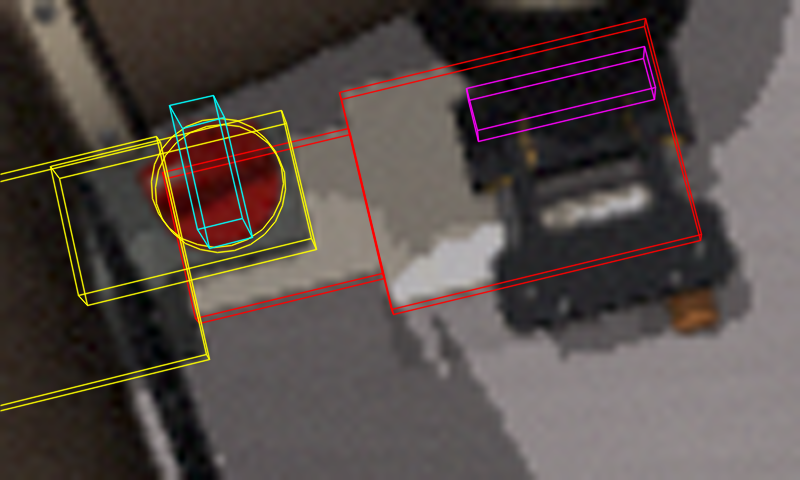

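View pics/s11.png

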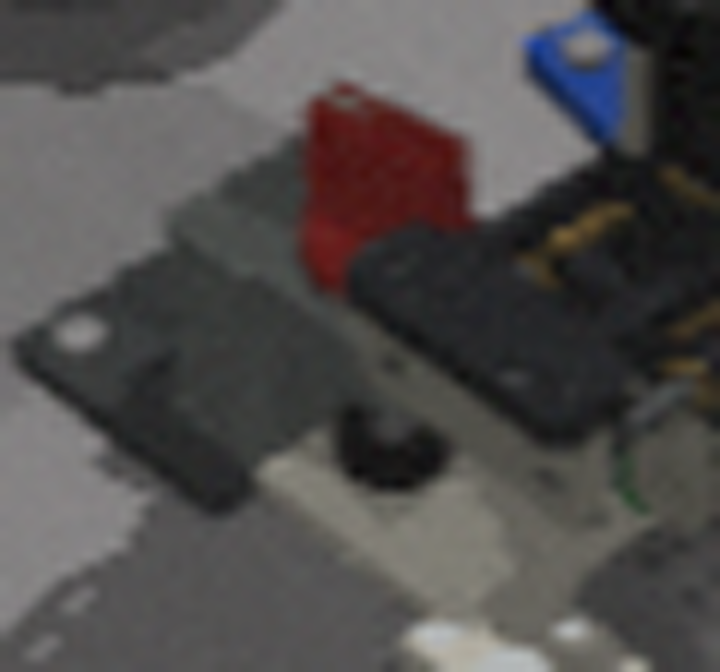

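jog_arm([
  {"x": 0.15, "y": 0, "z": 0, "roll": 0},
  {"x": 0.1, "y": 0, "z": 0, "roll": 0},
  {"x": 0, "y": 0, "z": 0, "roll": 0},
])

```text
clock: 11.9
tool_pos: [0.5648, 0.0165, 0.0948]
orientation: [179.9, -0.1, -78.9]
force: [1.5, -13.7, 4.3]
opening: 0.0158
```

```bash
python3 o.py 565.4 16.5 94.8 -78.85
```

```text
t11.90 tcp [564.8  16.5  94.8] rpy [ 1.7989e+02 -1.4000e-01 -7.8950e+01] F [  1.55 -13.65   4.3 ] M [-5.02  -0.639 -0.121] op 0.0158 j6 -10.6
shift cm x 0.01 y -0.06 z -0.00 roll -0.0017
```

jog_arm([
  {"x": 0.12, "y": -0.03, "z": 0, "roll": 0},
  {"x": 0, "y": 0, "z": 0, "roll": 0},
])

```text
clock: 12.1
tool_pos: [0.5649, 0.0164, 0.0948]
orientation: [179.9, -0.1, -78.9]
force: [-2.5, -7.9, 7.8]
opening: 0.0155
```

jog_arm([
  {"x": 0, "y": 0, "z": 0, "roll": 0},
  {"x": 0, "y": 0, "z": 0, "roll": 0},
  {"x": 0, "y": 0, "z": 0, "roll": 0},
  {"x": 0, "y": 0, "z": 0, "roll": 0},
], gripper=5)

```text
clock: 12.5
tool_pos: [0.5657, 0.0181, 0.0943]
orientation: [180.0, 0.0, -78.9]
force: [0.2, 0.2, 0.7]
opening: 0.0425
```

jog_arm([
  {"x": 0, "y": 0, "z": -2, "roll": 0},
  {"x": 0, "y": 0, "z": -3, "roll": 0},
  {"x": 0, "y": 0, "z": -3, "roll": 0},
  {"x": 0, "y": 0, "z": -2, "roll": 0},
  {"x": 0, "y": 0, "z": 0, "roll": 0},
])

```text
clock: 13.0
tool_pos: [0.5676, 0.0184, 0.1979]
orientation: [-179.7, 0.0, -78.8]
force: [1.1, 0.1, -0.0]
opening: 0.05
```

```bash
python3 o.py 540.3 144 200 108
python3 - <<'E'
from ov import *
S={n:ctrl.snapshot(n) for n in("side","top")}; pickle.dump(S,open("S7.pkl","wb"))
crop(S["side"],215,160,100,100,7,"pics/s13.png"); crop(S["top"],200,190,110,75,7,"pics/t13.png")
E
```

```text
t13.00 tcp [567.6  18.4 197.9] rpy [-1.7968e+02  2.0000e-02 -7.8850e+01] F [ 1.06  0.14 -0.  ] M [ 0.111 -0.042  0.042] op 0.0500 j6 -10.5
shift cm x -12.85 y 0.25 z -0.21 roll 3.0221
```

View pics/s13.png

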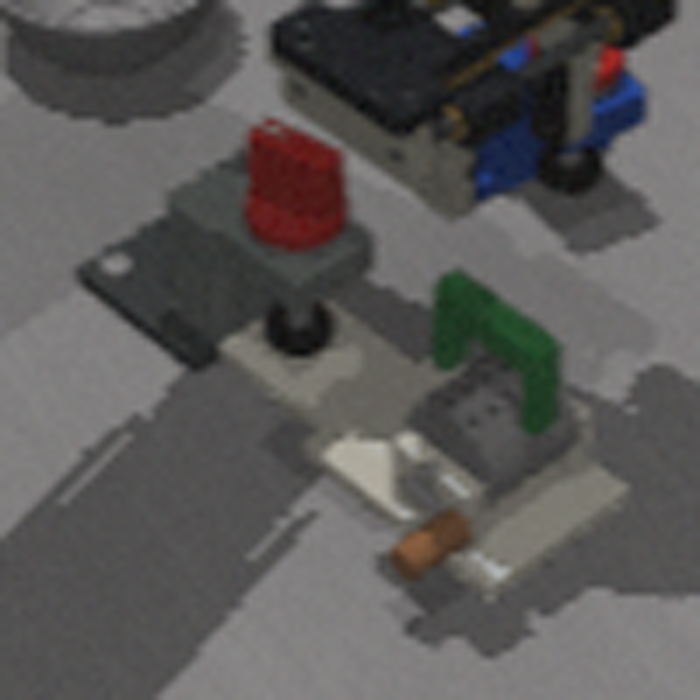

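View pics/t13.png

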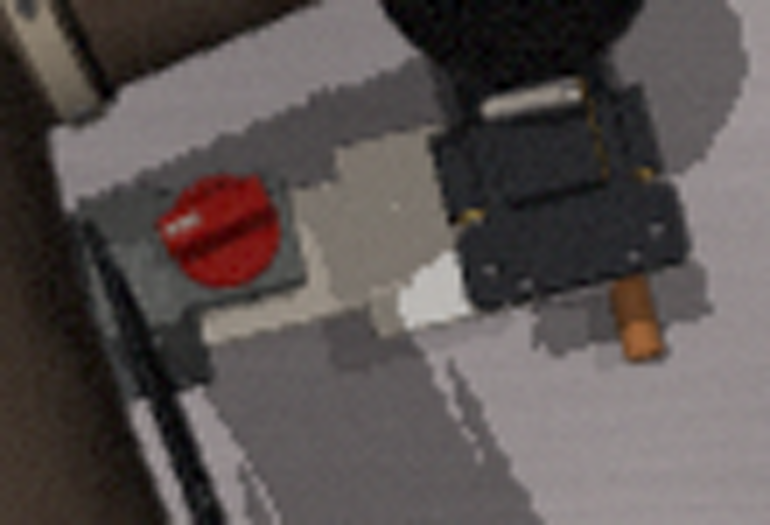

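Run:
```python
from ov import *
S=pickle.load(open("S7.pkl","rb")); 
c=np.r_[x[3:6],x[10]]; g=np.r_[.5548,.0704,x[5]]
g=gpose([.5655,.0165],-78.9)
sg=segs(grater(),g)+segs(clamp(45,97),c)
crop(sh(S["side"],x[8:10]+[-.2,.3]),225,175,85,75,9,"pics/s14.png",sg); crop(sh(S["top"],x[6:8]+[-.8,-.6]),200,190,110,75,7,"pics/t14.png",sg)
crop(S["side"],225,175,85,75,9,"pics/s15.png")
```

```text
(no output)
```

View pics/s14.png

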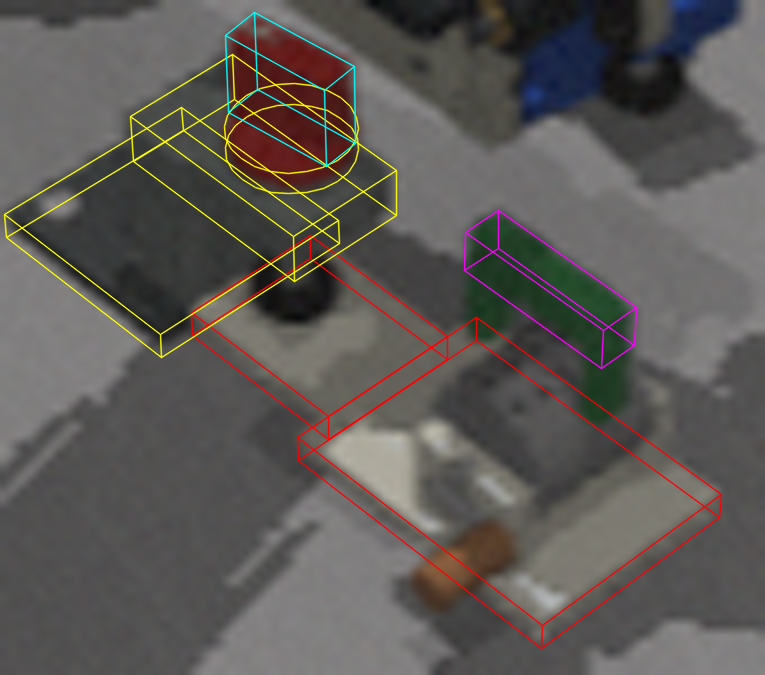

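View pics/s15.png

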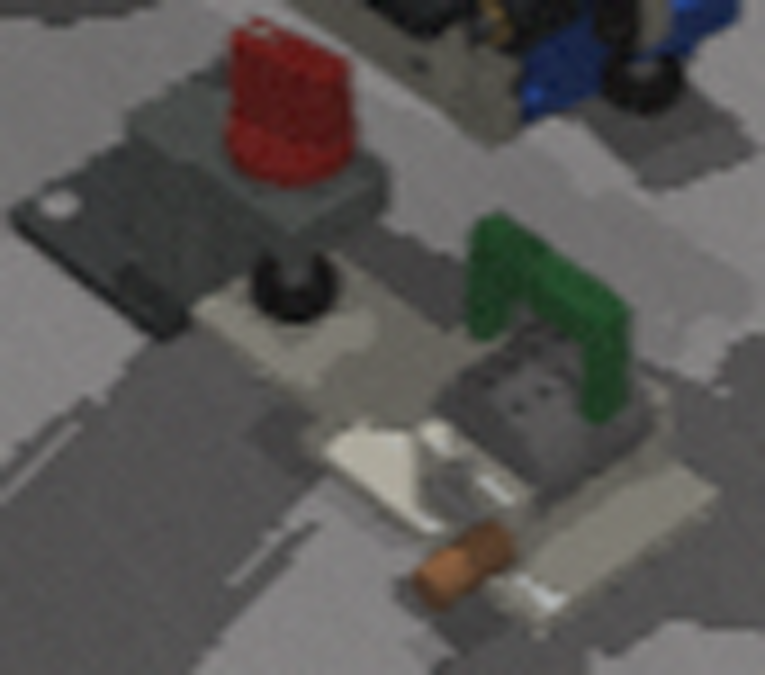

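View pics/t14.png

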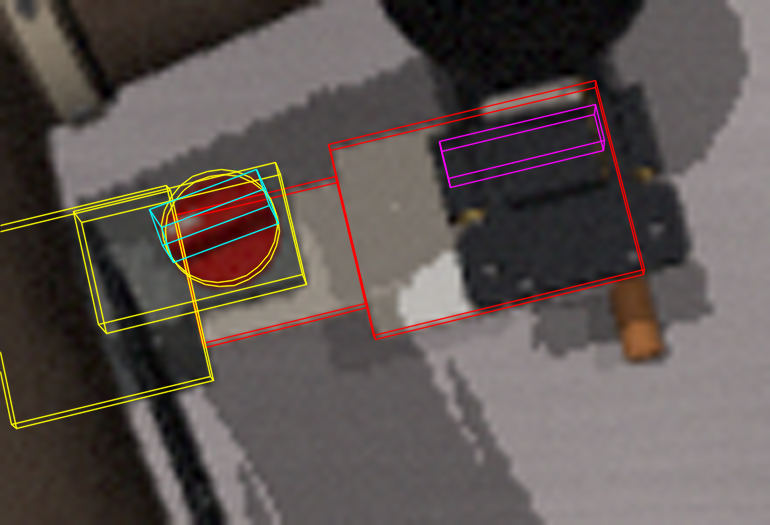

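jog_arm([
  {"x": -3.2, "y": 0.06, "z": 0, "roll": 0},
  {"x": -3.2, "y": 0.06, "z": 0, "roll": 0},
  {"x": -3.2, "y": 0.06, "z": 0, "roll": 0},
  {"x": -3.2, "y": 0.06, "z": 0, "roll": 0},
  {"x": 0, "y": 0, "z": 0, "roll": -0.15},
  {"x": 0, "y": 0, "z": 0, "roll": -0.15},
  {"x": 0, "y": 0, "z": 0, "roll": -0.15},
  {"x": 0, "y": 0, "z": 0, "roll": -0.15},
  {"x": 0, "y": 0, "z": 0, "roll": -0.15},
  {"x": 0, "y": 0, "z": 0, "roll": -0.15},
  {"x": 0, "y": 0, "z": 0, "roll": -0.15},
  {"x": 0, "y": 0, "z": 0, "roll": -0.15},
])

```text
clock: 14.3
tool_pos: [0.5381, 0.1427, 0.193]
orientation: [179.9, 0.1, -9.8]
force: [-0.9, -0.5, 0.6]
opening: 0.0499
```

jog_arm([
  {"x": 0, "y": 0, "z": 0, "roll": -0.15},
  {"x": 0, "y": 0, "z": 0, "roll": -0.15},
  {"x": 0, "y": 0, "z": 0, "roll": -0.15},
  {"x": 0, "y": 0, "z": 0, "roll": -0.15},
  {"x": 0, "y": 0, "z": 0, "roll": -0.15},
  {"x": 0, "y": 0, "z": 0, "roll": -0.15},
  {"x": 0, "y": 0, "z": 0, "roll": -0.15},
  {"x": 0, "y": 0, "z": 0, "roll": -0.15},
  {"x": 0, "y": 0, "z": 0, "roll": -0.15},
  {"x": 0, "y": 0, "z": 0, "roll": -0.15},
  {"x": 0, "y": 0, "z": 0, "roll": -0.15},
  {"x": 0, "y": 0, "z": 0, "roll": -0.15},
])

```text
clock: 15.5
tool_pos: [0.5381, 0.1427, 0.193]
orientation: [-179.9, 0.1, 93.4]
force: [-0.2, 0.3, 0.0]
opening: 0.0499
```

jog_arm([
  {"x": 0, "y": 0, "z": 0, "roll": -0.15},
  {"x": 0, "y": 0, "z": 0, "roll": -0.11},
  {"x": 0, "y": 0, "z": 0, "roll": 0},
])

```text
clock: 15.8
tool_pos: [0.5381, 0.1427, 0.1932]
orientation: [-179.9, 0.0, 108.0]
force: [0.2, 0.9, -0.5]
opening: 0.05
```

```bash
python3 o.py 540.3 144 108 108
python3 - <<'E'
from ov import *
S={n:ctrl.snapshot(n) for n in("side","top")}; pickle.dump(S,open("S8.pkl","wb")); o=ctrl.get_obs()
p=o["tool_pos"]; yw=np.radians(o["orientation"][2]); Rt=np.array([[np.cos(yw),np.sin(yw),0],[np.sin(yw),-np.cos(yw),0],[0,0,-1.]]); L=[]
for bx in (box(-9.5,9.5,25,46,-60,0),box(-9.5,9.5,-46,-25,-60,0)):
    for a,b in bx: L.append((p+Rt@m(*a),p+Rt@m(*b),(0,255,255)))
crop(sh(S["side"],x[8:10]),225,150,90,85,8,"pics/s16.png",L); crop(S["top"],185,170,110,90,7,"pics/t16.png")
E
```

```text
t15.80 tcp [538.1 142.7 193.2] rpy [-1.7987e+02  2.0000e-02  1.0798e+02] F [ 0.16  0.87 -0.47] M [-0.077 -0.118  0.031] op 0.0500 j6 163.0
shift cm x 0.05 y 0.24 z 8.52 roll -0.0003
```

View pics/s16.png

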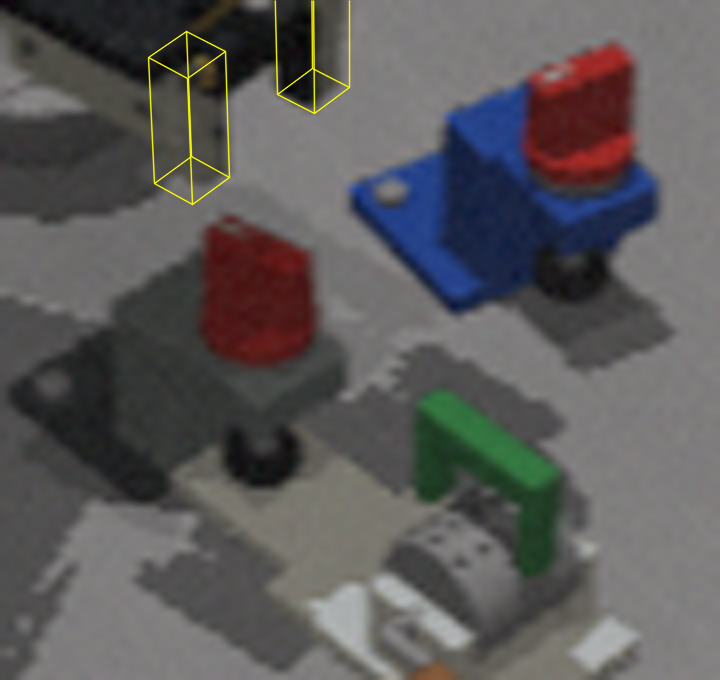

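View pics/t16.png

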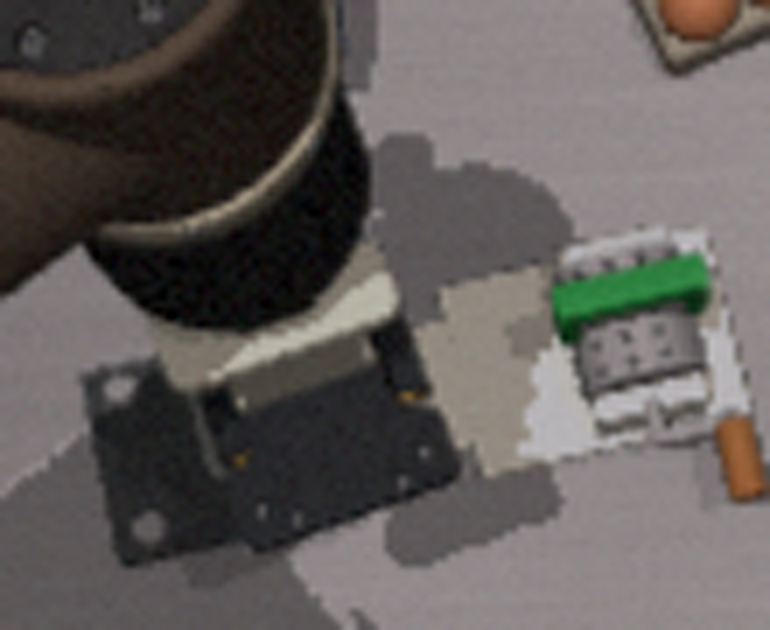

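Run:
```python
from ov import *
S=pickle.load(open("S8.pkl","rb")); 
crop(S["top"],185,215,65,40,12,"pics/t17.png"); crop(S["top"],240,195,60,50,12,"pics/t18.png")
```

```text
(no output)
```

View pics/t17.png

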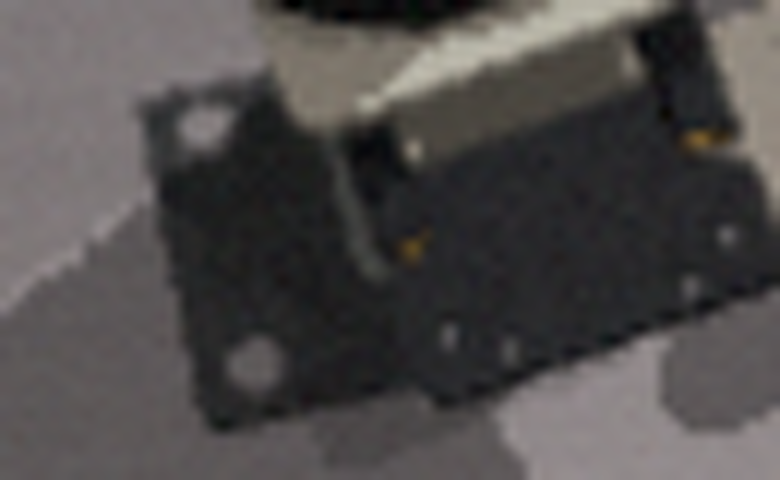

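View pics/t18.png

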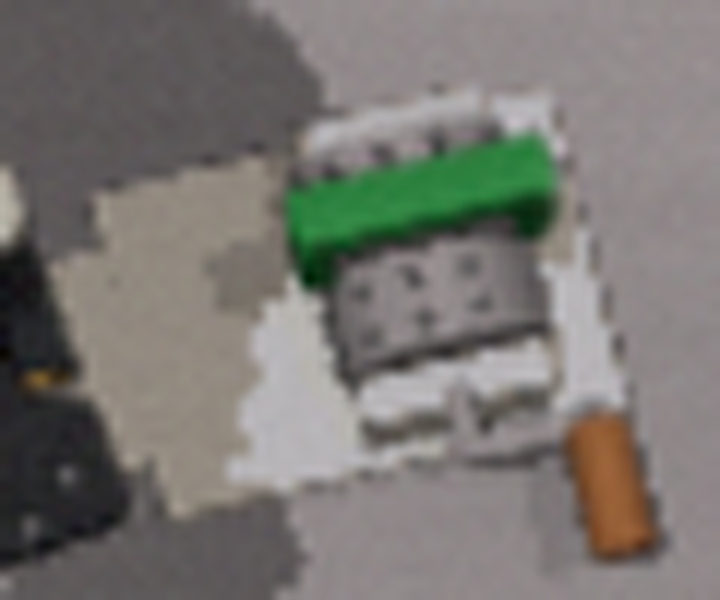

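Run:
```python
from ov import *
from fit1 import Z
S=pickle.load(open("S8.pkl","rb"));s=sh(S["top"],x[6:8]); a=Z(185,215,12);b=Z(240,195,12)
c=np.r_[x[3:6],x[10]]
fl=[(a(142,100),(45,115,12)),(a(212,430),(-45,115,12))]
print([np.round(proj(s,place(c,[m(*P)]))[0]-uv,2) for uv,P in fl])
G=[(b(95,193),(45,25,12)),(b(170,520),(-45,25,12)),(b(555,95),(45,-100,12)),(b(628,405),(-45,-100,12)),(b(292,212),(0,-22,121)),(b(553,163),(0,-88,121))]
f0=np.mean([proj(s,place(c,[m(*P)]))[0]-uv for uv,P in fl],0)
for off in(np.zeros(2),f0):
    f=lambda p:np.ravel([proj(s,place(p,[m(*P)]))[0]-off-uv for uv,P in G])
    r=least_squares(f,[.555,.07,.19]); d=r.x[:2]-c[:2]; th=c[2]
    print("clampframe grater",1e3*(d@[np.cos(th),np.sin(th)]),1e3*(d@[-np.sin(th),np.cos(th)]),"yaw rel",np.degrees(r.x[2]-th)); print(np.round(f(r.x),1))
```

```text
[array([-0.26,  0.31]), array([-0.27,  0.36])]
clampframe grater 0.5200912976552386 -75.10987956804406 yaw rel -0.8872173861180703
[-0.2 -0.2 -0.3 -0.1 -0.1 -0.6  0.4  0.6 -0.1  0.6  0.4 -0.3]
clampframe grater -0.30990455325116123 -74.07691014608473 yaw rel -0.8817580466440758
[-0.2 -0.2 -0.3 -0.1 -0.1 -0.7  0.4  0.5 -0.2  0.7  0.4 -0.3]
```

jog_arm([
  {"x": 0.05, "y": 0.24, "z": 2, "roll": 0},
  {"x": 0, "y": 0, "z": 2, "roll": 0},
  {"x": 0, "y": 0, "z": 2, "roll": 0},
  {"x": 0, "y": 0, "z": 1.6, "roll": 0},
  {"x": 0, "y": 0, "z": 1, "roll": 0},
  {"x": 0, "y": 0, "z": 0, "roll": 0},
])

```text
clock: 16.5
tool_pos: [0.54, 0.1437, 0.107]
orientation: [-179.8, 0.0, 107.8]
force: [-0.3, -0.3, 0.8]
opening: 0.05
```

```bash
python3 o.py 540.3 144 107 108
python3 - <<'E'
from ov import *
S={n:ctrl.snapshot(n) for n in("side",)}; o=ctrl.get_obs()
crop(S["side"],225,150,80,75,9,"pics/s19.png")
E
```

```text
t16.50 tcp [540.  143.7 107. ] rpy [-1.7983e+02  4.0000e-02  1.0780e+02] F [-0.29 -0.25  0.76] M [-0.081 -0.117  0.039] op 0.0500 j6 162.8
shift cm x 0.02 y 0.03 z 0.00 roll -0.0035
```

View pics/s19.png

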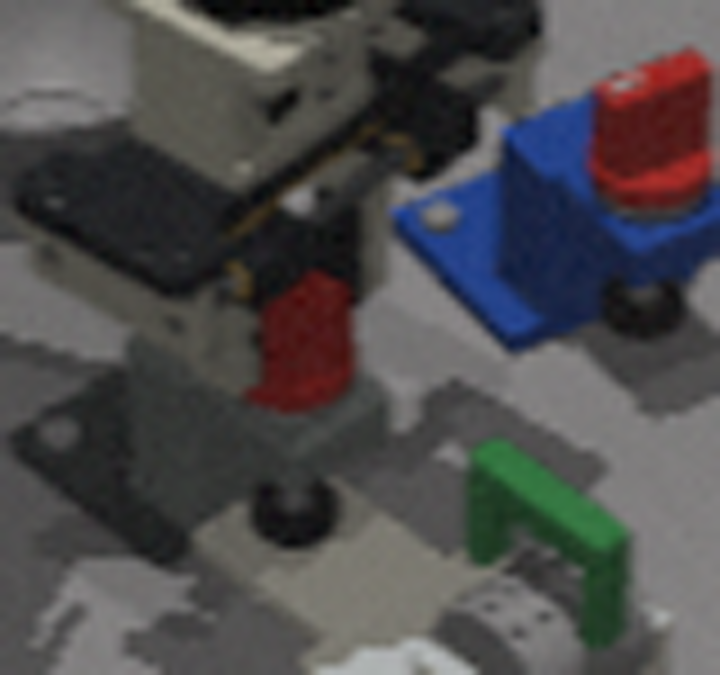

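jog_arm([
  {"x": 0, "y": 0, "z": 0, "roll": 0},
  {"x": 0, "y": 0, "z": 0, "roll": 0},
  {"x": 0, "y": 0, "z": 0, "roll": 0},
  {"x": 0, "y": 0, "z": 0, "roll": 0},
  {"x": 0, "y": 0, "z": 0, "roll": 0},
  {"x": 0, "y": 0, "z": 0, "roll": 0},
], gripper=0.5)

```text
clock: 17.15
tool_pos: [0.5401, 0.1439, 0.1088]
orientation: [-179.9, 0.0, 107.9]
force: [-5.0, -0.1, 4.8]
opening: 0.0165
```

```bash
python3 o.py 540.3 144 107 108
```

```text
t17.15 tcp [540.1 143.9 108.8] rpy [-179.93    0.    107.9 ] F [-4.99 -0.14  4.84] M [-0.051  1.75   0.082] op 0.0165 j6 162.9
shift cm x 0.01 y 0.02 z 0.18 roll -0.0017
```

```bash
cat > lg.py <<'E'
from plant import ctrl
import numpy as np, json
o=ctrl.get_obs(); r=[o["clock"],o["orientation"][2],o["moment"][2],o["tau"][5],*o["force"],*(o["tool_pos"]*1000),o["opening"]*1000,o["qvel"][5],o["orientation"][0],o["orientation"][1]]
open("log.txt","a").write(json.dumps([float(v) for v in r])+"\n"); print(np.round(r,3).tolist())
E
python3 lg.py
```

```text
[17.15, 107.9, 0.082, -0.1, -4.99, -0.142, 4.845, 540.129, 143.89, 108.832, 16.489, -0.032, -179.927, 0.002]
```

jog_arm([
  {"x": 0, "y": 0, "z": 0, "roll": 0.05},
  {"x": 0, "y": 0, "z": 0, "roll": 0.05},
  {"x": 0, "y": 0, "z": 0, "roll": 0.05},
])

```text
clock: 17.45
tool_pos: [0.5402, 0.1439, 0.1088]
orientation: [-179.9, 0.0, 99.2]
force: [-4.0, 0.5, 5.4]
opening: 0.0166
```

```bash
python3 lg.py
```

```text
[17.45, 99.21, 0.268, 0.579, -3.95, 0.533, 5.425, 540.207, 143.933, 108.822, 16.592, -28.411, -179.936, 0.02]
```

jog_arm([
  {"x": 0, "y": 0, "z": 0, "roll": 0.05},
  {"x": 0, "y": 0, "z": 0, "roll": 0.05},
])

```text
clock: 17.65
tool_pos: [0.5403, 0.1439, 0.1088]
orientation: [-179.9, 0.0, 93.5]
force: [-4.6, 0.2, 4.7]
opening: 0.0164
```

```bash
python3 lg.py
```

```text
[17.65, 93.476, 0.205, 0.579, -4.557, 0.233, 4.709, 540.27, 143.934, 108.844, 16.391, -28.45, -179.945, 0.023]
```

jog_arm([
  {"x": 0, "y": 0, "z": 0, "roll": 0.05},
  {"x": 0, "y": 0, "z": 0, "roll": 0.05},
])

```text
clock: 17.85
tool_pos: [0.5403, 0.1439, 0.1088]
orientation: [-180.0, 0.0, 87.8]
force: [-3.7, 0.1, 6.0]
opening: 0.0164
```

```bash
python3 lg.py
```

```text
[17.85, 87.75, 0.29, 0.579, -3.688, 0.106, 5.993, 540.305, 143.918, 108.822, 16.406, -28.535, -179.95, 0.031]
```

jog_arm([
  {"x": 0, "y": 0, "z": 0, "roll": 0.05},
  {"x": 0, "y": 0, "z": 0, "roll": 0.05},
])

```text
clock: 18.05
tool_pos: [0.5404, 0.1439, 0.1088]
orientation: [-180.0, 0.0, 82.0]
force: [-4.1, -0.7, 4.6]
opening: 0.0162
```

```bash
python3 lg.py
```

```text
[18.05, 82.022, 0.288, 0.578, -4.114, -0.733, 4.559, 540.362, 143.935, 108.835, 16.247, -28.419, -179.959, 0.033]
```

jog_arm([
  {"x": 0, "y": 0, "z": 0, "roll": 0.05},
  {"x": 0, "y": 0, "z": 0, "roll": 0.05},
])

```text
clock: 18.25
tool_pos: [0.5404, 0.1439, 0.1088]
orientation: [-180.0, 0.0, 76.3]
force: [-3.2, -0.6, 4.5]
opening: 0.0167
```

```bash
python3 lg.py
```

```text
[18.25, 76.292, 0.247, 0.578, -3.22, -0.638, 4.481, 540.412, 143.937, 108.82, 16.743, -28.367, -179.966, 0.037]
```

jog_arm([
  {"x": 0, "y": 0, "z": 0, "roll": 0.05},
  {"x": 0, "y": 0, "z": 0, "roll": 0.05},
])

```text
clock: 18.45
tool_pos: [0.5405, 0.1439, 0.1088]
orientation: [-180.0, 0.0, 70.6]
force: [-2.8, 0.1, 4.0]
opening: 0.016
```

```bash
python3 lg.py
```

```text
[18.45, 70.563, 0.235, 0.578, -2.819, 0.103, 3.98, 540.504, 143.921, 108.847, 15.991, -28.447, -179.979, 0.036]
```

jog_arm([
  {"x": 0, "y": 0, "z": 0, "roll": 0.05},
  {"x": 0, "y": 0, "z": 0, "roll": 0.05},
])

```text
clock: 18.65
tool_pos: [0.5405, 0.1439, 0.1088]
orientation: [-180.0, 0.0, 64.8]
force: [-2.6, -0.2, 4.5]
opening: 0.0165
```

```bash
python3 lg.py
```

```text
[18.65, 64.835, 0.202, 0.578, -2.578, -0.203, 4.47, 540.526, 143.899, 108.823, 16.494, -28.514, -179.985, 0.039]
```

jog_arm([
  {"x": 0, "y": 0, "z": 0, "roll": 0.05},
  {"x": 0, "y": 0, "z": 0, "roll": 0.05},
])

```text
clock: 18.85
tool_pos: [0.5406, 0.1439, 0.1088]
orientation: [-180.0, 0.0, 59.1]
force: [-3.1, -0.8, 3.8]
opening: 0.0166
```

```bash
python3 lg.py
```

```text
[18.85, 59.104, 0.213, 0.577, -3.064, -0.825, 3.755, 540.583, 143.877, 108.817, 16.574, -28.537, -179.993, 0.041]
```

jog_arm([
  {"x": 0, "y": 0, "z": 0, "roll": 0.05},
  {"x": 0, "y": 0, "z": 0, "roll": 0.05},
])

```text
clock: 19.05
tool_pos: [0.5406, 0.1439, 0.1088]
orientation: [180.0, 0.0, 53.4]
force: [-2.7, -1.2, 2.6]
opening: 0.0165
```

```bash
python3 lg.py
```

```text
[19.05, 53.373, 0.219, 0.577, -2.693, -1.198, 2.556, 540.64, 143.851, 108.849, 16.488, -28.484, 179.998, 0.037]
```

jog_arm([
  {"x": 0, "y": 0, "z": 0, "roll": 0.05},
  {"x": 0, "y": 0, "z": 0, "roll": 0.05},
])

```text
clock: 19.25
tool_pos: [0.5407, 0.1438, 0.1088]
orientation: [180.0, 0.0, 47.6]
force: [-1.9, -2.1, 3.3]
opening: 0.0165
```

```bash
python3 lg.py
```

```text
[19.25, 47.648, 0.3, 0.52, -1.898, -2.144, 3.347, 540.699, 143.824, 108.838, 16.453, -28.367, 179.99, 0.037]
```

jog_arm([
  {"x": 0, "y": 0, "z": 0, "roll": 0.05},
  {"x": 0, "y": 0, "z": 0, "roll": 0.05},
])

```text
clock: 19.45
tool_pos: [0.5407, 0.1438, 0.1089]
orientation: [180.0, 0.0, 41.9]
force: [-2.9, -1.8, 3.7]
opening: 0.0166
```

```bash
python3 lg.py
```

```text
[19.45, 41.922, 0.295, 0.517, -2.93, -1.828, 3.721, 540.745, 143.796, 108.862, 16.643, -28.35, 179.982, 0.033]
```

jog_arm([
  {"x": 0, "y": 0, "z": 0, "roll": 0.05},
  {"x": 0, "y": 0, "z": 0, "roll": 0.05},
])

```text
clock: 19.65
tool_pos: [0.5408, 0.1437, 0.1088]
orientation: [180.0, 0.0, 36.2]
force: [-2.0, -2.1, 3.2]
opening: 0.0167
```

```bash
python3 lg.py
```

```text
[19.65, 36.192, 0.327, 0.507, -1.963, -2.129, 3.175, 540.775, 143.721, 108.841, 16.689, -28.479, 179.973, 0.035]
```

jog_arm([
  {"x": 0, "y": 0, "z": 0, "roll": 0.05},
  {"x": 0, "y": 0, "z": 0, "roll": 0.05},
])

```text
clock: 19.85
tool_pos: [0.5408, 0.1437, 0.1088]
orientation: [180.0, 0.0, 30.5]
force: [-1.4, -2.5, 3.3]
opening: 0.0167
```

```bash
python3 lg.py
```

```text
[19.85, 30.463, 0.296, 0.497, -1.406, -2.479, 3.321, 540.812, 143.669, 108.831, 16.742, -28.424, 179.965, 0.033]
```

jog_arm([
  {"x": 0, "y": 0, "z": 0, "roll": 0.05},
  {"x": 0, "y": 0, "z": 0, "roll": 0.05},
])

```text
clock: 20.05
tool_pos: [0.5409, 0.1437, 0.1088]
orientation: [180.0, 0.0, 24.7]
force: [-1.3, -3.2, 2.6]
opening: 0.0165
```

```bash
python3 lg.py
```

```text
[20.05, 24.737, 0.304, 0.487, -1.306, -3.186, 2.613, 540.854, 143.659, 108.841, 16.541, -28.449, 179.96, 0.025]
```

jog_arm([
  {"x": 0, "y": 0, "z": 0, "roll": 0.05},
  {"x": 0, "y": 0, "z": 0, "roll": 0.05},
])

```text
clock: 20.25
tool_pos: [0.5408, 0.1436, 0.1088]
orientation: [180.0, 0.0, 19.0]
force: [-1.2, -3.6, 2.6]
opening: 0.0171
```

```bash
python3 lg.py
```

```text
[20.25, 19.011, 0.373, 0.478, -1.217, -3.597, 2.63, 540.846, 143.601, 108.848, 17.13, -28.556, 179.951, 0.025]
```

jog_arm([
  {"x": 0, "y": 0, "z": 0, "roll": 0.05},
  {"x": 0, "y": 0, "z": 0, "roll": 0.05},
  {"x": 0, "y": 0, "z": 0, "roll": 0.05},
  {"x": 0, "y": 0, "z": 0, "roll": 0.05},
])

```text
clock: 20.65
tool_pos: [0.5409, 0.1435, 0.1088]
orientation: [179.9, 0.0, 7.5]
force: [-0.8, -2.7, 4.2]
opening: 0.0162
```

```bash
python3 lg.py
```

```text
[20.65, 7.55, 0.324, 0.459, -0.847, -2.65, 4.194, 540.893, 143.477, 108.845, 16.246, -28.399, 179.939, 0.013]
```

jog_arm([
  {"x": 0, "y": 0, "z": 0, "roll": 0.05},
  {"x": 0, "y": 0, "z": 0, "roll": 0.05},
  {"x": 0, "y": 0, "z": 0, "roll": 0.05},
  {"x": 0, "y": 0, "z": 0, "roll": 0.05},
])

```text
clock: 21.05
tool_pos: [0.5409, 0.1434, 0.1088]
orientation: [179.9, 0.0, -3.9]
force: [-0.6, -3.6, 2.1]
opening: 0.0165
```

```bash
python3 lg.py
```

```text
[21.05, -3.906, 0.386, 0.44, -0.612, -3.572, 2.11, 540.883, 143.392, 108.818, 16.51, -28.455, 179.928, 0.005]
```

jog_arm([
  {"x": 0, "y": 0, "z": 0, "roll": 0.05},
  {"x": 0, "y": 0, "z": 0, "roll": 0.05},
  {"x": 0, "y": 0, "z": 0, "roll": 0.05},
  {"x": 0, "y": 0, "z": 0, "roll": 0.05},
])

```text
clock: 21.45
tool_pos: [0.5409, 0.1433, 0.1089]
orientation: [179.9, -0.0, -15.4]
force: [-0.2, -4.3, 3.0]
opening: 0.0169
```

```bash
python3 lg.py
```

```text
[21.45, -15.362, 0.4, 0.421, -0.166, -4.34, 3.029, 540.865, 143.26, 108.855, 16.87, -28.481, 179.916, -0.011]
```

jog_arm([
  {"x": 0, "y": 0, "z": 0, "roll": 0.05},
  {"x": 0, "y": 0, "z": 0, "roll": 0.05},
  {"x": 0, "y": 0, "z": 0, "roll": 0.05},
  {"x": 0, "y": 0, "z": 0, "roll": 0.05},
])

```text
clock: 21.85
tool_pos: [0.5408, 0.1432, 0.1089]
orientation: [179.9, -0.0, -26.8]
force: [0.0, -4.7, 3.2]
opening: 0.0165
```

```bash
python3 lg.py
```

```text
[21.85, -26.824, 0.433, 0.402, 0.032, -4.677, 3.197, 540.836, 143.166, 108.859, 16.45, -28.453, 179.913, -0.026]
```

jog_arm([
  {"x": 0, "y": 0, "z": 0, "roll": 0.05},
  {"x": 0, "y": 0, "z": 0, "roll": 0.05},
  {"x": 0, "y": 0, "z": 0, "roll": 0.05},
  {"x": 0, "y": 0, "z": 0, "roll": 0.05},
  {"x": 0, "y": 0, "z": 0, "roll": 0.044},
])

```text
clock: 22.35
tool_pos: [0.5408, 0.143, 0.1088]
orientation: [179.9, -0.0, -40.8]
force: [-0.4, -4.3, 3.6]
opening: 0.0167
```

```bash
python3 lg.py
```

```text
[22.35, -40.797, 0.46, 0.202, -0.382, -4.304, 3.617, 540.771, 143.034, 108.841, 16.678, -24.831, 179.904, -0.048]
```

jog_arm([
  {"x": 0, "y": 0, "z": 0, "roll": 0},
  {"x": 0, "y": 0, "z": 0, "roll": 0},
])

```text
clock: 22.55
tool_pos: [0.5407, 0.143, 0.1088]
orientation: [179.9, -0.0, -40.7]
force: [-0.9, -5.8, 2.6]
opening: 0.0165
```

```bash
python3 lg.py
```

```text
[22.55, -40.701, 0.37, -0.373, -0.906, -5.833, 2.614, 540.731, 143.044, 108.831, 16.525, 0.223, 179.906, -0.043]
```

jog_arm([
  {"x": 0, "y": 0, "z": 0, "roll": 0},
  {"x": 0, "y": 0, "z": 0, "roll": 0},
  {"x": 0, "y": 0, "z": 0, "roll": 0},
  {"x": 0, "y": 0, "z": 0, "roll": 0},
  {"x": 0, "y": 0, "z": 0, "roll": 0},
], gripper=5)

```text
clock: 23.05
tool_pos: [0.541, 0.1443, 0.1085]
orientation: [-180.0, 0.0, -40.7]
force: [-0.2, -0.2, 0.2]
opening: 0.0483
```

jog_arm([
  {"x": 0, "y": 0, "z": -2, "roll": 0},
  {"x": 0, "y": 0, "z": -3, "roll": 0},
  {"x": 0, "y": 0, "z": -4, "roll": 0},
  {"x": 0, "y": 0, "z": -3, "roll": 0},
  {"x": 0, "y": 0, "z": 0, "roll": 0},
])

```text
clock: 23.55
tool_pos: [0.5433, 0.1452, 0.2336]
orientation: [-179.6, -0.2, -40.7]
force: [0.7, 0.0, -0.2]
opening: 0.0501
```

```bash
python3 lg.py
python3 - <<'E'
from ov import *
S={n:ctrl.snapshot(n) for n in("side","top")}; pickle.dump(S,open("S9.pkl","wb"))
crop(S["side"],220,150,95,90,8,"pics/s20.png"); crop(S["top"],185,170,110,90,7,"pics/t20.png")
E
```

```text
[23.55, -40.689, 0.028, -0.004, 0.67, 0.016, -0.234, 543.277, 145.217, 233.552, 50.142, -0.058, -179.566, -0.196]
```

View pics/s20.png

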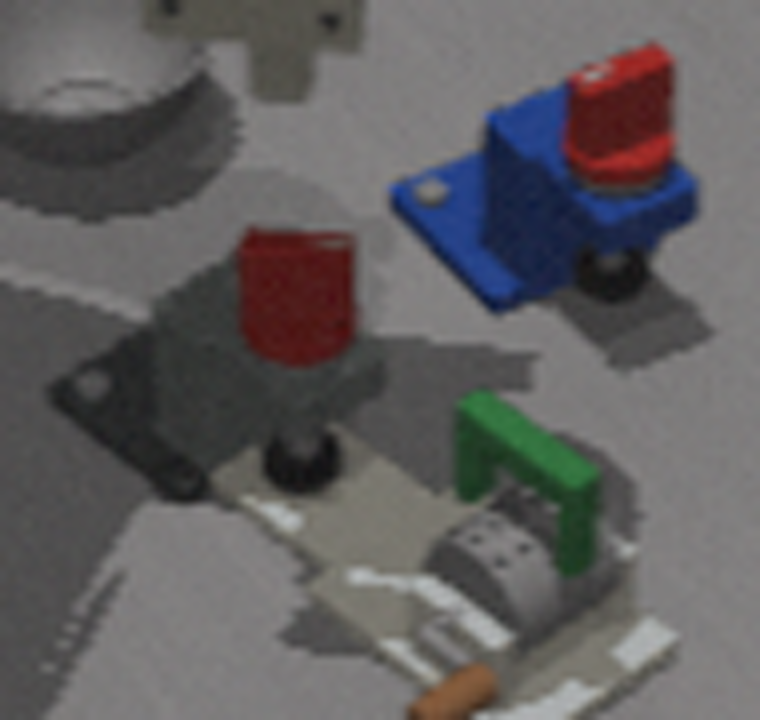

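View pics/t20.png

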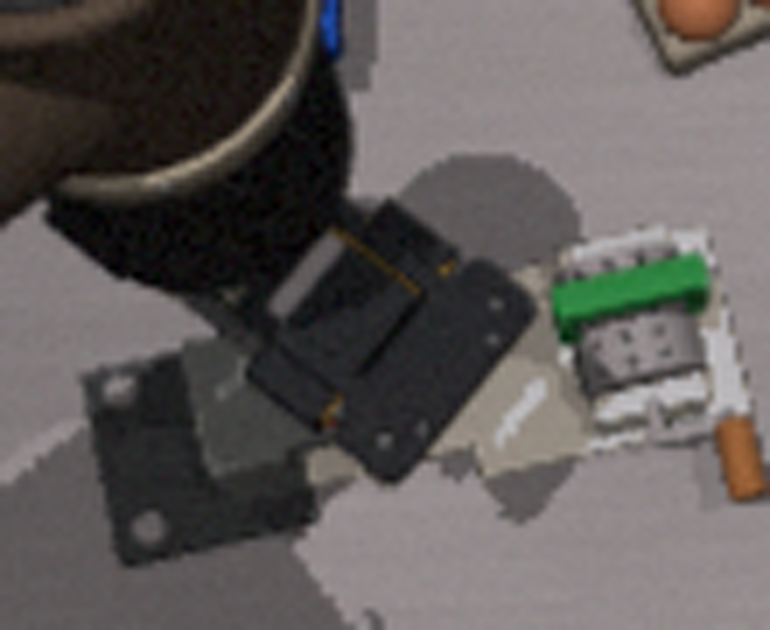

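Run:
```python
from ov import *
S=pickle.load(open("S9.pkl","rb")); c=np.r_[x[3:6],x[10]]
for y in(-40.7,): 
    crop(sh(S["side"],x[8:10]),240,170,40,40,16,"pics/s21.png",segs(clamp(45,y-np.degrees(x[5]))[-12:],c))
crop(S["side"],240,170,40,40,16,"pics/s22.png")
```

```text
(no output)
```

View pics/s21.png

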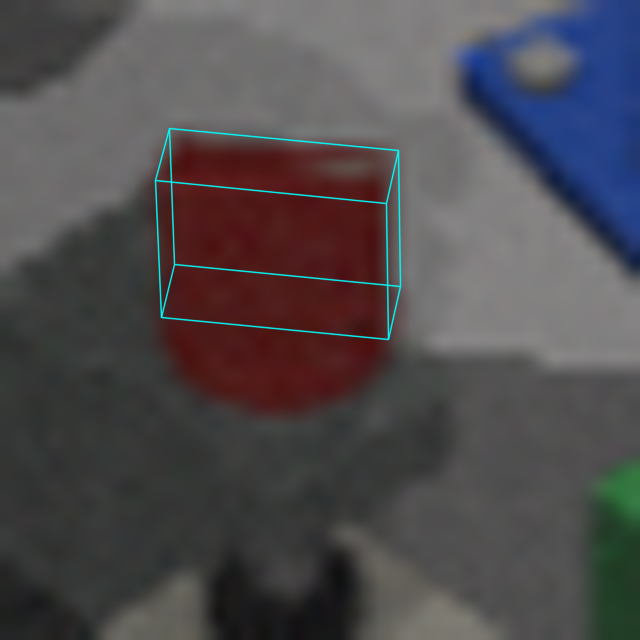

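View pics/s22.png

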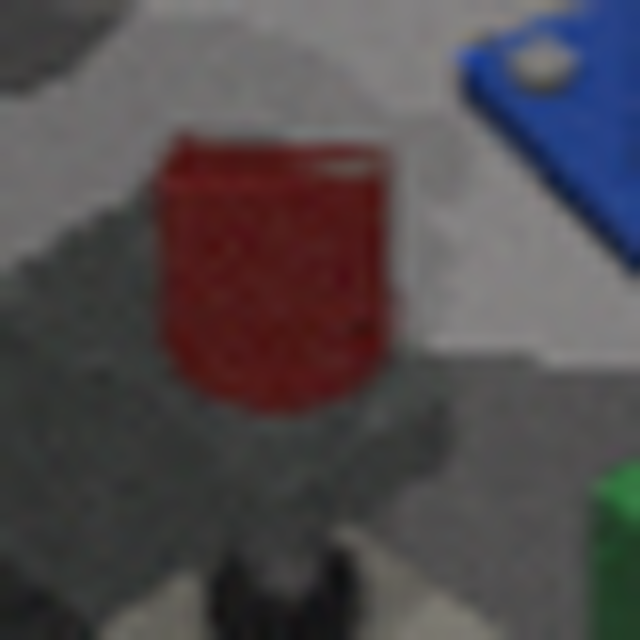

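Run:
```python
from plant import ctrl
for q in("egg_tray","jar","bowl","grater"):
    print(q,[(round(d["position"][0]*560),round(d["position"][1]*420),round(d["confidence"],2)) for d in ctrl.search_frame("side",q)])
print(ctrl.close_job())
```

```text
egg_tray [(349, 217, 0.95)]
jar [(380, 310, 0.95)]
bowl [(229, 157, 0.59)]
grater [(416, 267, 0.92), (244, 331, 0.74), (278, 223, 0.71)]
the job is handed in; nothing more can be done
None
```

The job is done and handed in at about 24 s. The grater's tongue is under the grey clamp against the back stop, and the knob is a quarter turn past the touch.

- **Placing:** I slid the white grater by its green handle until the force at the stop rose, then eased off and let go. A later picture fit put it within about 0.5 mm of centre and 1 mm of the stop. The angle was less certain: that fit read 0.9° off the clamp's, about the error of picking the corners, while the tool's yaw agreed to 0.1°.
- **Tightening:** The joint-6 torque stepped by about 0.057 N m at a tool yaw of about 49°. It then changed evenly, by about 0.15 N m per quarter turn, as described. I stopped at −40.8°, about 90° past the touch (uncertain by about 2°), and let go.
- **Last checks:** In the last picture the foot is on the tongue and the grater has not moved. The egg tray, jar and bowl are within 1 pixel of where they began, and the arm is clear at 0.23 m.
- **Disagreed:**
  - In the side picture the knob bar looks about 5° behind the tool's angle. About 3° of this was already there when I gripped it, so it should mostly cancel in the quarter turn.
  - While I was pressing on the stop, the push at handle height lifted the grater's rear by about 1 mm. I eased off until it read flat again before letting go.

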